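# Set the nip of a roller mounting press with the 5 mm gauge

### The arm

A 6-joint arm with a two-finger parallel gripper is mounted at the origin on the work surface. World frame = base frame: x ahead of the robot, y to its left, z up, the work surface at z = 0. Lengths are in m, angles in degrees, forces in N, time in s.
With the tool pointing down it reaches from about 0.25 to 0.725 m from the base axis. Payload 9.7 kg.
Tool frame: the origin (TCP) lies on the centre line of the jaws, within the pads' length; the fingertips stand 22 mm ahead of it and the grasp point (between the pads) lies 3 mm ahead of it; z points along the fingers, y is the direction in which the jaws open and shut (so a half turn about z gives the same grasp; the last joint's range is limited). The gripper opens to 85 mm and grips with 20 to 120 N. Pads are 22 mm wide; open, the fingers measure 114 mm over their backs; the gripper's body (76 mm by 85 mm) begins 54 mm behind the grasp point. The pads swing forward as they close: fully open they stand 13 mm farther back than shut.
Start: joints at [0, 4.979, 10.078, 95.1, 0, 90], TCP at [0.55, -0, 0.253] pointing down, gripper open.
Joint ranges: [-179.16, 179.16], [-48.56, 103.87], [-65.8, 70.77], [-126.05, 130.52], [-82.76, 87.17], [-180, 180]. Speed limits (degrees/s): [127.2, 127.2, 147.25, 180, 180, 180].

### API

Orientations are given as [roll, pitch, yaw] about the fixed x, y, z axes, in that order (R = Rz(yaw) Ry(pitch) Rx(roll)).
In Python, from workcell import get_obs, camera, camera_params, job_done gives the robot as it stands.
- The arm moves only by the tool servo_tool, never from a script. Its argument "steps" is a list of rows, each an object of numbers: "x", "y", "z": the shift along the world's x, y, z in mm; "yaw": the turn about the world's z in degrees. A call has 1 to 12 rows; each row is the pose to reach, as a shift and turn from the pose measured when the call began; what a row does not reach only later rows make up. A row lasts 1/8 s, in which the tool goes at most 62.5 mm and 10.7 degrees, less where a joint would pass 70% of its speed; a pose out of reach is approached as far as the arm can. A call with a gripper value outside its range is refused whole. "grip" is the finger opening in mm, from 0 to 85.4, set as the call begins (left out, the last holds). The fingers move at their own pace and stop on an object; "grip_force" is the grip in N (left out, the last holds). Time passes only in rows, so rows that repeat a pose let the fingers close. It gives the time, the measured TCP pose, the force and the opening at its end, in the units of the state.
- get_obs(): the state, without advancing time (a new reading comes with each control period).
- camera(name): name is "scene" or "side" or "wrist"; returns (picture, depth): 400x640x3 uint8, red, green, blue; 400x640 float32, m along the optical axis (not along the pixel's ray), 0 where there is no reading.
- camera_params(name): a dict with "intrinsics" (3x3 intrinsics, pixels), "rvec" (rotation vector, rad) and "tvec" (3), from world to camera coordinates, as OpenCV has them; the wrist camera has in their place "hand_eye" (4x4, takes a point from camera to tool coordinates, whose origin is the TCP and whose axes are the flange's). Camera axes: x right, y down, z forward; pixel columns grow to the right and rows downward; lengths in m; the calibration is good to about 2 mm. A picture is of the moment at which its call begins: read the wrist's pose just before it. camera_params takes no time and is no camera call.
- job_done(): hands the job in, once; it reports no verdict.
The state is a dict: "time": time; "q": joint angles; "qd": joint speeds; "joint_efforts": joint torques, N m; "ee_pos": TCP position; "tcp_rot": TCP orientation; "wrist_force": force on the tool from outside, world axes, zero at the start; "torque": the same for the moment, N m; "opening": finger opening in m.
Only numpy, scipy, OpenCV 4.12 (cv2) and the standard library are available. Lean on these libraries where they do the work, as an engineer would, in place of code of your own. Each camera call takes 0.05 s, during which the arm holds its last target.

### The job

Set the roller press up for 5 mm board: take the gauge with the yellow grip from the cutting mat and slide its blade, flat and straight along the feed plate's centre line, under the guard and between the open rollers until the front of the yellow grip is level with the black cross line. Let go of it there, then pull the red-handled cam lever all the way down so that the sprung upper roller presses on the blade, leaving the gauge where it is on the line. Do not disturb the other gauges or anything else on the bench.

Things in the scene. Friction and masses are not known exactly. Their poses are not given: they have to be found in the camera images.
- gauge5: 5 mm gauge, lying flat on the mat (3 mm thick): steel strip 130 x 20 x 5 mm, yellow grip block on its rear 60 mm, 24 wide, from 5 to 34 mm above the underside. 0.1 to 0.16 kg, balance 10 to 25 mm behind the grip's front. Origin: underside, centre line, below the grip's front face; x to the blade's tip, y across, z up. Grip x -60 to 0, bare blade x 0 to 70 mm.
- blade_tip (a point): Tip of the 5 mm gauge's blade: underside, centre line, 70 mm in front of the grip.
- cross (a point): Where the black cross line meets the centre line printed on the white feed plate, on its surface 60 mm above the bench; the front face of the yellow grip belongs here. x level into the rollers (feed direction), y along the rollers to the left, z up. The plate is 212 wide, from x -90 mm (free front edge) to +41 mm; the rollers meet at +55 mm.
- guard_edge (a point): Middle of the yellow lower edge of the clear guard hung over the feed plate: 54 mm above the plate, 51 mm before the cross line; axes as there. It is 232 wide, upright, 62 mm tall, with two stay rods behind its top. Blade and grip pass under it; an upright gripper's body would hit it, so the hand must lean back from the rollers by about 40 degrees, and hold the grip near its rear end.
- nip (a point): Middle of the line where the rollers meet: 60 mm above the bench, 55 mm past the cross line, axes as there. Rubber rollers, 44 mm diameter, 210 long, not turning; the lower one's top is level with the plate. Gap 7 to 10 mm as found, 3 mm with the lever down if empty. Blue end frames 117 to 142 mm to each side, x -50 to +50, 178 mm tall from the bench.
- top_roller: Upper roller, carried on springs in the steel yoke (follower) that two brass cams push down; moves about 8 mm up and down, presses a 5 mm blade with 8 to 25 N. Its origin is under the nip at about bench level, not on the roller.
- lever (a joint): Cam lever at the press's left (+y) end. 0: open stop, 10 degrees past upright. Grows as the lever is pulled over towards the feed side (-x of the press) and down. 1.75 rad: end stop, lever level and pointing to -x, cams' high points on the follower. Angle above level = 1.75 - value. Stays where left; takes 2 to 5 N at the handle.
- lever_grip (a point): Middle of the lever's red round handle: 18 mm diameter, 45 long, along the press's y, outer end free, 108 mm from the cam shaft's axis, in a plane 176 mm to the left of the centre line. Push it from its far (+x), upper side.
- cam_axis (a point): Point on the cam shaft's axis, about which the lever turns, beside the handle's plane: 157 mm above the bench, over the nip line, 175 mm left of the centre line. Axes as the cross line.
- gauge3: The 3 mm gauge, green grip, otherwise as the 5 mm gauge and lying beside it on the mat (same origin and axes). Leave alone.
- gauge8: The 8 mm gauge, blue grip, otherwise as the 5 mm gauge and lying beside it on the mat (same origin and axes). Leave alone.
- spray_can: White and blue spray can, 52 mm in diameter, 170 tall, standing; origin under its centre. Leave alone.
- glue_bottle: White glue bottle with a red cap, 40 mm in diameter, 100 tall, standing; origin under its centre. Leave alone.
- blue_cap: Blue spray-can cap, 54 mm in diameter, 30 tall; origin under its centre. Leave alone.
- car_red: Red model car, 44 x 20 x 16 mm; origin under its centre. Leave alone.
- car_black: Black model car, 44 x 20 x 16 mm; origin under its centre. Leave alone.
- room_walls: White piece of model room walls, about 80 x 55 x 35 mm; origin under the middle of its long wall. Leave alone.
Things that resemble listed ones, but are neither listed nor needed, are in the scene too. Leave any purple or white look-alike of the gauge5 alone.

How it is judged (in metres and radians):
On the way:
1. with the lever still up, the yellow gauge lies flat on the feed plate, its blade between the rollers and the front of its grip on the cross line (x of gauge5 in the frame of cross between -0.006 and 0.006 m and y of gauge5 in the frame of cross between -0.008 and 0.008 m and z of gauge5 in the frame of cross between -0.003 and 0.0045 m and angle between the x axis of gauge5 and the x axis of cross, either way round below 0.1 rad and x of blade_tip in the frame of nip above 0.006 m and angle between gauge5's own z axis and vertical below 0.08 rad and value of joint lever below 0.9 rad), for 0.2 s.
At the end, for the whole second after the job is handed in: Yellow gauge released, at rest, flat on the feed plate, grip front within 6 mm of the cross line, 8 mm of the centre line, 0.1 rad of the feed direction, blade past the nip; lever at 1.5 rad or more (of 1.75); upper roller pressing the blade with over 3 N (x of gauge5 in the frame of cross between -0.006 and 0.006 m and y of gauge5 in the frame of cross between -0.008 and 0.008 m and z of gauge5 in the frame of cross between -0.003 and 0.0045 m and angle between the x axis of gauge5 and the x axis of cross, either way round below 0.1 rad and x of blade_tip in the frame of nip above 0.006 m and angle between gauge5's own z axis and vertical below 0.08 rad and value of joint lever above 1.5 rad and contact force between top_roller and gauge5 above 3 N and linear speed of gauge5 below 0.02 m/s); the robot touches nothing.
It fails at once if a bystander (another gauge, the can, bottle, cap, cars or wall piece) is moved more than 20 mm or tipped (distance of any of gauge3, gauge8, spray_can, glue_bottle, blue_cap, car_red, car_black, room_walls from where it was at the start of the episode above 0.02 m or angle between any of gauge3, gauge8, spray_can, glue_bottle, blue_cap, car_red, car_black, room_walls's own z axis and vertical above 0.35 rad).
It also fails if it takes over 53 s, if anything falls off the work surface, if the arm or the gripper's body presses on something with over 40 N, if the wrist force passes 120 N, or if a joint passes its speed limit or range.

## Working session

There is one attempt and no reset: what is moved stays moved. The work goes in short steps, Python scripts to look and compute and a tool call to move; the robot and the scene stay as the last step left them, time stands still between calls to the robot, and variables do not carry over. Pictures are saved under pics/ and viewed, and the job is handed in when it is done.

Besides the shell and the picture viewer there is one more tool, called after ">>>" as name([rows], argument=value, ...), one row to a line, values as JSON. servo_tool: Moves the arm, as the interface text tells. Its arguments: {"type":"object","properties":{"steps":{"type":"array"},"grip":{"type":"number"},"grip_force":{"type":"number"}},"required":["steps"]}

```bash
mkdir -p pics; cat > h.py <<'E'
import numpy as np,cv2
from workcell import get_obs,camera,camera_params
from scipy.spatial.transform import Rotation as Ro
def cam(name):
    p=camera_params(name);K=np.array(p['intrinsics'])
    if 'rvec' in p:
        R=cv2.Rodrigues(np.array(p['rvec'],float))[0];t=np.array(p['tvec'],float).ravel()
        return K,R.T,-R.T@t   # cam->world rot, centre
    o=get_obs();H=np.array(p['hand_eye']);
    r=np.array(o['tcp_rot'],float).ravel()
    Rt=Ro.from_euler('xyz',r,degrees=True).as_matrix()
    T=np.eye(4);T[:3,:3]=Rt;T[:3,3]=o['ee_pos'];M=T@H
    return K,M[:3,:3],M[:3,3]
def ray(C,u,v):
    K,R,c=C;return c,R@np.linalg.inv(K)@np.array([u,v,1.])
def onz(C,u,v,z):
    c,d=ray(C,u,v);return c+d*(z-c[2])/d[2]
def proj(C,P):
    K,R,c=C;q=K@(R.T@(np.array(P)-c));return q[:2]/q[2]
def pts(C,depth):
    K,R,c=C;v,u=np.indices(depth.shape);z=depth
    P=np.stack([(u-K[0,2])/K[0,0]*z,(v-K[1,2])/K[1,1]*z,z],-1)
    W=P@R.T+c;W[depth<=0]=np.nan;return W
E
python3 - <<'E'
from h import *
o=get_obs();print({k:np.round(v,3) for k,v in o.items()})
for n in('scene','side','wrist'):
    C=cam(n);im,d=camera(n);cv2.imwrite(f'pics/{n}0.png',im[:,:,::-1]);np.savez(f'{n}0.npz',im=im,d=d,K=C[0],R=C[1],c=C[2]);print(n,C[2].round(3),C[1][:,2].round(2))
E
```

```text
{'time': np.float64(0.0), 'q': array([3.0000e-03, 5.0110e+00, 1.0035e+01, 9.5101e+01, 0.0000e+00,
       9.0000e+01]), 'qd': array([ 0.107, -0.033, -0.004, -0.073,  0.019,  0.08 ]), 'joint_efforts': array([ 1.0000e-03, -5.2039e+01,  4.6480e+01,  1.6000e-02,  0.0000e+00,
       -0.0000e+00]), 'ee_pos': array([0.55 , 0.   , 0.253]), 'tcp_rot': array([-179.924,   -0.   ,   90.002]), 'wrist_force': array([-0.649, -0.27 ,  0.075]), 'torque': array([0.025, 0.   , 0.004]), 'opening': np.float64(0.085)}
scene [ 1.328 -0.346  0.731] [-0.78  0.33 -0.54]
side [0.061 0.678 0.908] [ 0.42 -0.61 -0.67]
wrist [0.55  0.075 0.373] [-0.   -0.29 -0.96]
```

View pics/scene0.png

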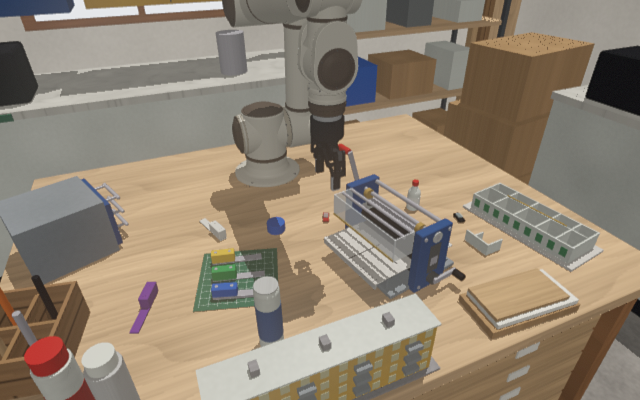

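View pics/side0.png

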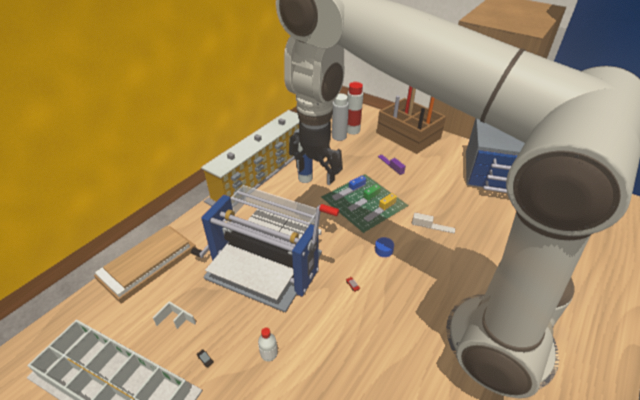

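View pics/wrist0.png

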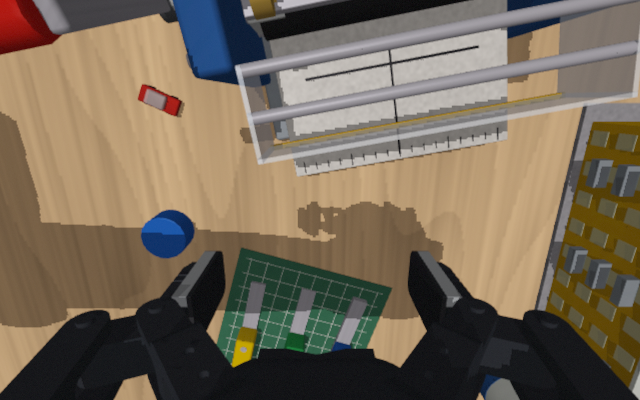

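```bash
python3 - <<'E'
from h import *
z=np.load('wrist0.npz');im,d=z['im'],z['d'];C=(z['K'],z['R'],z['c']);W=pts(C,d)
for n,(u,v) in dict(tl=(305,79),tr=(478,46),crossmid=(391,62),cl_front=(399,152),plateFL=(298,175),plateFR=(507,136),guardL=(258,162),guardR=(635,97),ylwL=(275,143),ylwR=(560,95),red=(15,25),frame=(215,70),ytop=(245,345),car=(160,99)).items():
    print(n,W[v,u].round(3),'plane60',onz(C,u,v,.06).round(4))
im2=cv2.resize(im,None,fx=1,fy=1)
c=im[0:200,230:630];cv2.imwrite('pics/w0crop.png',cv2.resize(c,(800,400),interpolation=cv2.INTER_CUBIC)[:,:,::-1])
c=im[240:400,180:420];cv2.imwrite('pics/w0crop2.png',cv2.resize(c,(720,480),interpolation=cv2.INTER_CUBIC)[:,:,::-1])
s=np.load('scene0.npz')['im'];c=s[150:320,180:480];cv2.imwrite('pics/s0crop.png',cv2.resize(c,(800,453),interpolation=cv2.INTER_CUBIC)[:,:,::-1])
E
```

```text
tl [0.54  0.091 0.06 ] plane60 [0.5397 0.0915 0.06  ]
tr [0.697 0.12  0.06 ] plane60 [0.6966 0.1195 0.06  ]
crossmid [0.619 0.106 0.061] plane60 [0.6188 0.1061 0.06  ]
cl_front [0.633 0.023 0.059] plane60 [0.6326 0.0232 0.06  ]
plateFL [ 0.532 -0.001  0.059] plane60 [ 5.317e-01 -3.000e-04  6.000e-02]
plateFR [0.738 0.039 0.058] plane60 [0.7372 0.0389 0.06  ]
guardL [0.514 0.036 0.176] plane60 [0.4917 0.0131 0.06  ]
guardR [ 0.911  0.076 -0.002] plane60 [0.8518 0.0754 0.06  ]
ylwL [ 0.502  0.024 -0.   ] plane60 [0.5095 0.0321 0.06  ]
ylwR [0.728 0.077 0.132] plane60 [0.7804 0.0772 0.06  ]
red [0.458 0.096 0.265] plane60 [0.2823 0.1366 0.06  ]
frame [0.492 0.09  0.177] plane60 [0.4566 0.0993 0.06  ]
ytop [ 0.457 -0.235  0.036] plane60 [ 0.4636 -0.2125  0.06  ]
car [0.381 0.073 0.016] plane60 [0.4021 0.0736 0.06  ]
```

View pics/w0crop.png

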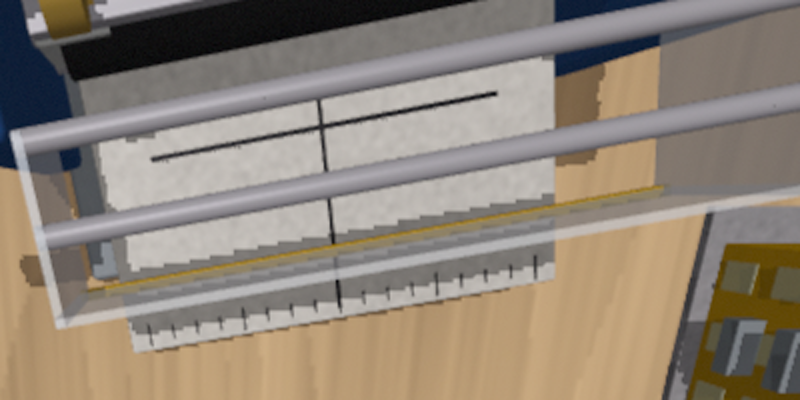

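View pics/w0crop2.png

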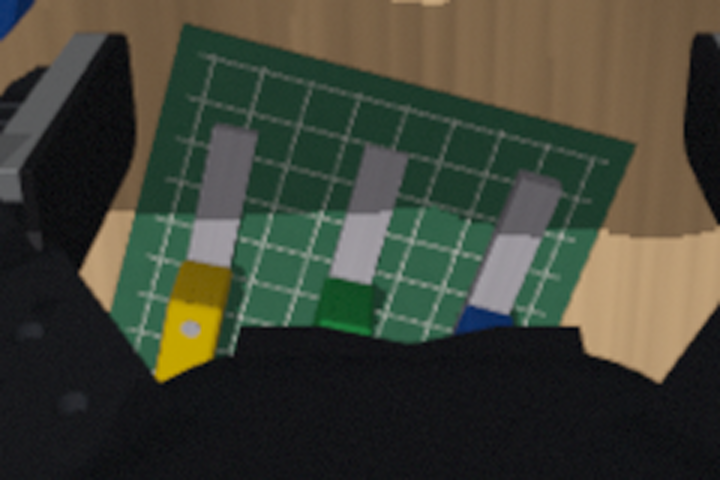

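View pics/s0crop.png

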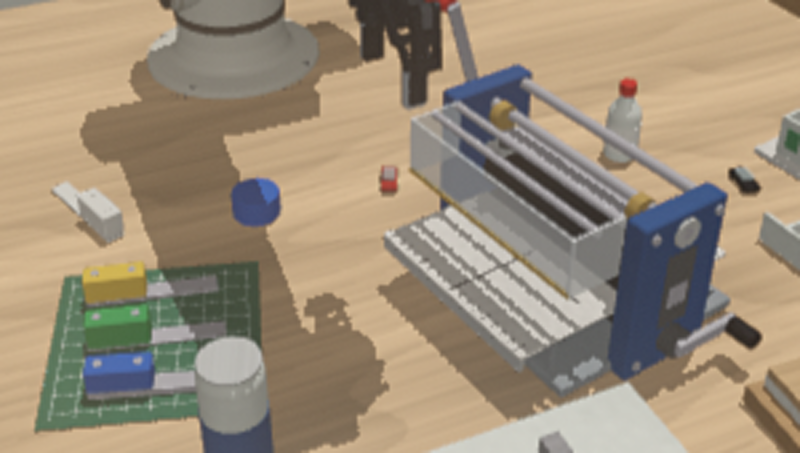

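```bash
python3 - <<'E'
from h import *
for n in('scene','side'):
    z=np.load(n+'0.npz');im,d=z['im'],z['d'];C=(z['K'],z['R'],z['c']);W=pts(C,d)
    m=(abs(W[...,0]-.55)<.12)&(abs(W[...,1])<.07)&(W[...,2]>.22)&(W[...,2]<.45)
    P=W[m];print(n,len(P))
    for a in np.arange(.22,.42,.01):
        q=P[(P[:,2]>=a)&(P[:,2]<a+.01)]
        if len(q): print(a.round(3),len(q),'x',(q[:,0].min()*1e3-550).round(),(q[:,0].max()*1e3-550).round(),'y',(q[:,1].min()*1e3).round(),(q[:,1].max()*1e3).round())
z=np.load('side0.npz');c=z['im'][60:220,250:370];cv2.imwrite('pics/sidecrop.png',cv2.resize(c,(450,600),interpolation=cv2.INTER_CUBIC)[:,:,::-1])
# yellow gauge
z=np.load('scene0.npz');im,d=z['im'],z['d'];C=(z['K'],z['R'],z['c']);W=pts(C,d)
hsv=cv2.cvtColor(im,cv2.COLOR_RGB2HSV)
for nm,lo,hi in(('yel',(20,120,90),(32,255,255)),('grn',(50,120,60),(70,255,255)),('blu',(105,120,60),(125,255,255))):
    m=cv2.inRange(hsv,lo,hi)>0
    m&=(abs(W[...,2]-.037)<.006)&(W[...,1]<-.1)&(W[...,0]<.65)
    P=W[m];
    if len(P)<20: print(nm,len(P));continue
    r=cv2.minAreaRect((P[:,:2]*1000).astype(np.float32));print(nm,len(P),r,P[:,2].mean().round(4))
E
```

```text
scene 2447
0.24 27 x -51.0 52.0 y -12.0 8.0
0.25 66 x -46.0 57.0 y -13.0 10.0
0.26 69 x -48.0 58.0 y -13.0 10.0
0.27 66 x -47.0 59.0 y -13.0 10.0
0.28 47 x -54.0 69.0 y -15.0 5.0
0.29 105 x -72.0 77.0 y -16.0 11.0
0.3 107 x -70.0 76.0 y -19.0 11.0
0.31 126 x -68.0 75.0 y -19.0 11.0
0.32 130 x -67.0 73.0 y -21.0 11.0
0.33 149 x -33.0 72.0 y -22.0 17.0
0.34 138 x -8.0 72.0 y -15.0 10.0
0.35 50 x 16.0 40.0 y -27.0 10.0
0.36 131 x -12.0 40.0 y -39.0 27.0
0.37 148 x -9.0 40.0 y -39.0 27.0
0.38 149 x -9.0 40.0 y -39.0 26.0
0.39 157 x -8.0 40.0 y -40.0 26.0
0.4 196 x -21.0 38.0 y -39.0 35.0
0.41 83 x -2.0 40.0 y -38.0 23.0
side 2229
0.24 7 x 43.0 52.0 y -6.0 9.0
0.25 48 x -56.0 56.0 y -12.0 11.0
0.26 50 x -56.0 56.0 y -7.0 12.0
0.27 48 x -56.0 56.0 y -8.0 13.0
0.28 40 x -59.0 60.0 y -8.0 13.0
0.29 110 x -73.0 73.0 y -13.0 15.0
0.3 133 x -73.0 73.0 y -13.0 18.0
0.31 167 x -73.0 73.0 y -16.0 19.0
0.32 130 x -71.0 72.0 y -13.0 19.0
0.33 193 x -71.0 69.0 y -12.0 22.0
0.34 191 x -69.0 67.0 y -13.0 20.0
0.35 46 x -65.0 64.0 y -10.0 12.0
0.36 93 x -37.0 27.0 y -15.0 38.0
0.37 113 x -38.0 25.0 y -14.0 39.0
0.38 115 x -38.0 26.0 y -14.0 38.0
0.39 120 x -38.0 25.0 y -13.0 40.0
0.4 185 x -38.0 34.0 y -26.0 39.0
0.41 59 x -34.0 17.0 y 1.0 36.0
yel 148 ((451.5942687988281, -259.8360290527344), (57.57207107543945, 26.562053680419922), 76.36483001708984) 0.0365
grn 0
blu 143 ((579.6389770507812, -281.72930908203125), (57.33972930908203, 23.885499954223633), 73.0888900756836) 0.0372
```

View pics/sidecrop.png

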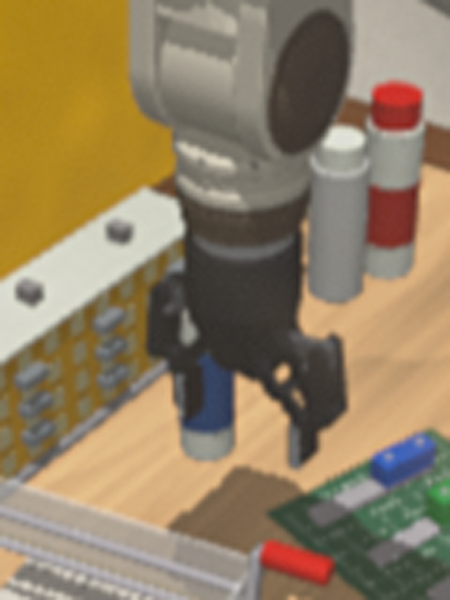

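>>> servo_tool([
  {"z":40,"yaw":-10},
  {"z":80,"yaw":-20},
  {"z":120,"yaw":-30},
  {"z":150,"yaw":-40},
  {"z":150,"yaw":-50},
  {"z":150,"yaw":-60},
  {"z":150,"yaw":-70},
  {"z":150,"yaw":-80},
  {"z":150,"yaw":-90},
], grip=36)

```text
schema error: expected keys x, y, z, yaw
```

>>> servo_tool([
  {"x":0,"y":0,"z":40,"yaw":-10},
  {"x":0,"y":0,"z":80,"yaw":-20},
  {"x":0,"y":0,"z":120,"yaw":-30},
  {"x":0,"y":0,"z":150,"yaw":-40},
  {"x":0,"y":0,"z":150,"yaw":-50},
  {"x":0,"y":0,"z":150,"yaw":-60},
  {"x":0,"y":0,"z":150,"yaw":-70},
  {"x":0,"y":0,"z":150,"yaw":-80},
  {"x":0,"y":0,"z":150,"yaw":-90},
], grip=36)

```text
time: 1.27
ee_pos: [0.5499, 0.0, 0.4025]
tcp_rot: [-179.9, 0.0, -0.1]
wrist_force: [0.2, 0.1, 0.6]
opening: 0.036
```

```bash
python3 -c "
from h import *
o=get_obs();print(o['time'],o['q'].round(1),o['ee_pos'].round(4),o['tcp_rot'].round(2),o['opening'])"
```

```text
1.275 [-0.000e+00  1.210e+01  3.550e+01  1.134e+02  1.000e-01  1.800e+02] [0.5499 0.     0.4025] [-1.7994e+02  3.0000e-02 -5.0000e-02] 0.035956083562523146
```

>>> servo_tool([
  {"x":0,"y":0,"z":60,"yaw":0},
  {"x":0,"y":0,"z":120,"yaw":0},
  {"x":0,"y":0,"z":180,"yaw":0},
  {"x":0,"y":0,"z":240,"yaw":0},
  {"x":0,"y":0,"z":300,"yaw":0},
  {"x":0,"y":0,"z":300,"yaw":0},
])

```text
time: 2.02
ee_pos: [0.5501, -0.0004, 0.5336]
tcp_rot: [-179.9, -5.4, -0.0]
wrist_force: [-0.6, 0.6, -0.4]
opening: 0.036
```

```bash
python3 -c "
from h import *
o=get_obs();print(o['time'],o['q'].round(1),o['ee_pos'].round(4),o['tcp_rot'].round(2),o['opening'])"
```

```text
2.025 [-1.000e-01  2.480e+01  7.080e+01  1.305e+02  1.000e-01  1.800e+02] [ 5.501e-01 -4.000e-04  5.336e-01] [-1.7994e+02 -5.4400e+00 -4.0000e-02] 0.03596094503136873
```

>>> servo_tool([
  {"x":-40,"y":0,"z":50,"yaw":0},
  {"x":-80,"y":0,"z":100,"yaw":0},
  {"x":-120,"y":0,"z":140,"yaw":0},
  {"x":-160,"y":0,"z":180,"yaw":0},
])

```text
time: 2.52
ee_pos: [0.5077, -0.0003, 0.5895]
tcp_rot: [-179.9, -11.5, -0.0]
wrist_force: [-0.8, -0.0, -0.4]
opening: 0.0361
```

```bash
python3 -c "
from h import *
o=get_obs();print(o['time'],o['q'].round(1),o['ee_pos'].round(4),o['tcp_rot'].round(2),o['opening'])"
```

```text
2.525 [-1.000e-01  1.880e+01  7.070e+01  1.305e+02  1.000e-01  1.800e+02] [ 5.077e-01 -3.000e-04  5.895e-01] [-1.7994e+02 -1.1510e+01 -4.0000e-02] 0.03612191399740895
```

>>> servo_tool([
  {"x":-60,"y":0,"z":60,"yaw":0},
  {"x":-120,"y":0,"z":110,"yaw":0},
  {"x":-180,"y":0,"z":150,"yaw":0},
  {"x":-250,"y":0,"z":200,"yaw":0},
  {"x":-300,"y":0,"z":250,"yaw":0},
  {"x":-300,"y":0,"z":250,"yaw":0},
])

```text
time: 3.28
ee_pos: [0.4568, -0.0003, 0.643]
tcp_rot: [-179.9, -17.9, -0.0]
wrist_force: [0.8, -0.2, 1.1]
opening: 0.0359
```

```bash
python3 -c "
from h import *
o=get_obs();print(o['time'],o['q'].round(1),o['ee_pos'].round(4),o['tcp_rot'].round(2),o['opening'])"
```

```text
3.275 [-1.000e-01  1.240e+01  7.070e+01  1.305e+02  1.000e-01  1.800e+02] [ 4.568e-01 -3.000e-04  6.430e-01] [-1.7994e+02 -1.7850e+01 -5.0000e-02] 0.035911319555224155
```

>>> servo_tool([
  {"x":-100,"y":0,"z":80,"yaw":0},
  {"x":-250,"y":0,"z":200,"yaw":0},
  {"x":-300,"y":0,"z":250,"yaw":0},
])

```text
time: 3.65
ee_pos: [0.4073, -0.0003, 0.6856]
tcp_rot: [-179.9, -23.5, -0.0]
wrist_force: [0.4, -0.5, 0.9]
opening: 0.0363
```

>>> servo_tool([
  {"x":-100,"y":0,"z":70,"yaw":0},
  {"x":-250,"y":0,"z":170,"yaw":0},
  {"x":-300,"y":0,"z":210,"yaw":0},
])

```text
time: 4.03
ee_pos: [0.3542, -0.0002, 0.7227]
tcp_rot: [-179.9, -29.1, -0.1]
wrist_force: [-0.3, -0.1, 0.2]
opening: 0.036
```

>>> servo_tool([
  {"x":-100,"y":0,"z":60,"yaw":0},
  {"x":-250,"y":0,"z":150,"yaw":0},
  {"x":-300,"y":0,"z":190,"yaw":0},
])

```text
time: 4.4
ee_pos: [0.2979, -0.0001, 0.7544]
tcp_rot: [-180.0, -34.6, -0.0]
wrist_force: [-0.2, -0.0, 0.1]
opening: 0.036
```

```bash
python3 -c "
from h import *
o=get_obs();print(o['time'],o['q'].round(1),o['ee_pos'].round(4),o['tcp_rot'].round(2),o['opening'])"
```

```text
4.4 [-1.000e-01 -4.400e+00  7.070e+01  1.305e+02  1.000e-01  1.800e+02] [ 2.979e-01 -1.000e-04  7.544e-01] [-1.7995e+02 -3.4650e+01 -5.0000e-02] 0.036004821475022764
```

>>> servo_tool([
  {"x":-100,"y":0,"z":50,"yaw":0},
  {"x":-250,"y":0,"z":120,"yaw":0},
  {"x":-300,"y":0,"z":140,"yaw":0},
])

```text
time: 4.78
ee_pos: [0.2388, -0.0, 0.7805]
tcp_rot: [-180.0, -40.2, -0.0]
wrist_force: [-0.3, 0.9, 1.2]
opening: 0.036
```

```bash
python3 - <<'E'
from h import *
o=get_obs();print(o['time'],o['q'].round(1),o['ee_pos'].round(4),o['tcp_rot'].round(2))
z=np.load('wrist0.npz');im,d=z['im'],z['d'];C=(z['K'],z['R'],z['c']);W=pts(C,d)
for p in((215,126),(257,131),(190,262),(232,268),(160,380),(378,148)):
    u,v=180+p[0]/3,240+p[1]/3;print(p,onz(C,u,v,.008).round(4), W[int(round(v)),int(round(u))].round(4))
im,dd=camera('scene')
m=0
for n in('scene','side'):
    im,dd=camera(n);cv2.imwrite(f'pics/{n}1.png',im[:,:,::-1]);C=cam(n);np.savez(n+'1.npz',im=im,d=dd,K=C[0],R=C[1],c=C[2])
    W=pts(C,dd);hsv=cv2.cvtColor(im,cv2.COLOR_RGB2HSV)
    m=cv2.inRange(hsv,(20,110,80),(34,255,255))>0
    m&=(abs(W[...,2]-.037)<.005)&(W[...,1]<-.1)&(W[...,0]<.65)
    P=W[m];r=cv2.minAreaRect((P[:,:2]*1000).astype(np.float32));print(n,len(P),r)
E
```

```text
4.775 [-1.000e-01 -1.000e+01  7.070e+01  1.305e+02  1.000e-01  1.800e+02] [ 0.2388 -0.      0.7805] [-1.7996e+02 -4.0210e+01 -4.0000e-02]
(215, 126) [ 0.4648 -0.1581  0.008 ] [ 0.4653 -0.1581  0.008 ]
(257, 131) [ 0.4832 -0.1606  0.008 ] [ 0.4826 -0.1648  0.0024]
(190, 262) [ 0.4489 -0.2302  0.008 ] [ 0.4495 -0.2265  0.0117]
(232, 268) [ 0.4682 -0.2335  0.008 ] [ 0.4664 -0.238   0.002 ]
(160, 380) [ 0.4297 -0.2989  0.008 ] [0.5313 0.0162 0.3154]
(378, 148) [ 0.5366 -0.1693  0.008 ] [ 0.5364 -0.1713  0.0042]
scene 142 ((450.0816345214844, -259.39581298828125), (57.689456939697266, 26.267589569091797), 78.53895568847656)
side 100 ((449.670166015625, -256.7742919921875), (60.5665168762207, 26.020950317382812), 81.1109390258789)
```

View pics/side1.png

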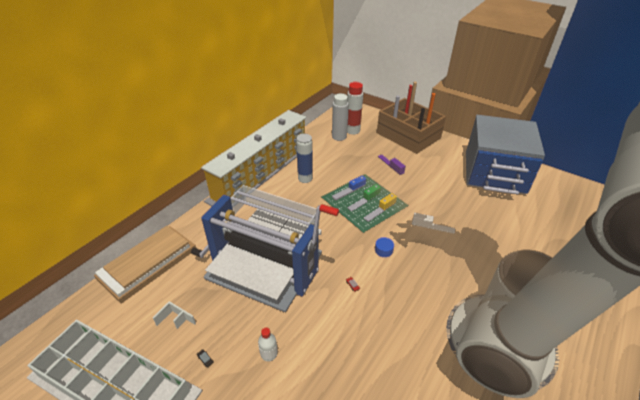

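>>> servo_tool([
  {"x":20,"y":-30,"z":-40,"yaw":8},
  {"x":36,"y":-60,"z":-85,"yaw":16},
  {"x":52,"y":-90,"z":-130,"yaw":24},
  {"x":68,"y":-120,"z":-180,"yaw":32},
  {"x":84,"y":-150,"z":-225,"yaw":40},
  {"x":100,"y":-180,"z":-270,"yaw":48},
  {"x":116,"y":-210,"z":-315,"yaw":56},
  {"x":132,"y":-240,"z":-360,"yaw":64},
  {"x":148,"y":-270,"z":-405,"yaw":72},
  {"x":163,"y":-300,"z":-450,"yaw":78},
  {"x":178,"y":-330,"z":-495,"yaw":78},
  {"x":193,"y":-358,"z":-530,"yaw":78},
])

```text
time: 6.42
ee_pos: [0.4187, -0.3281, 0.2861]
tcp_rot: [-179.7, -40.3, 77.8]
wrist_force: [0.1, -0.6, 0.2]
opening: 0.0358
```

```bash
python3 - <<'E'
from h import *
o=get_obs();print(o['time'],o['q'].round(1),o['ee_pos'].round(4),o['tcp_rot'].round(2))
C=cam('wrist');im,d=camera('wrist');cv2.imwrite('pics/wrist2.png',im[:,:,::-1]);np.savez('wrist2.npz',im=im,d=d,K=C[0],R=C[1],c=C[2])
E
```

```text
6.425 [-52.2  25.5  29.7 123.   29.5  42.2] [ 0.4187 -0.3281  0.2861] [-179.68  -40.29   77.79]
```

View pics/wrist2.png

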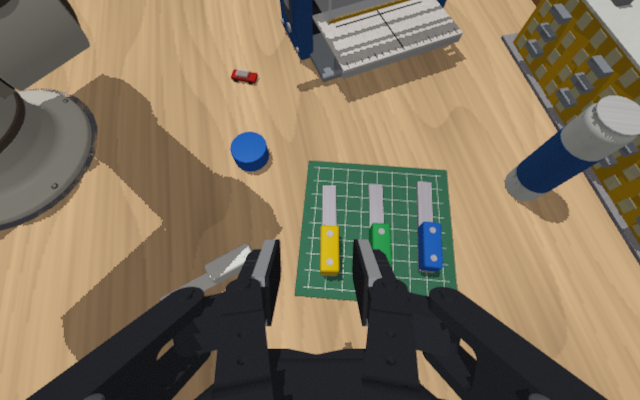

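The wrist view shows three gauges on the mat, with grips yellow (330,250), green (380,240) and blue (430,247). The white look-alike is off the mat at (230,262). The yellow one matches gauge5. I'll measure it and confirm with an enlarged crop.

```bash
cat > meas.py <<'E'
from h import *
def yellow(f,zt):
    z=np.load(f);im,d=z['im'],z['d'];C=(z['K'],z['R'],z['c']);W=pts(C,d)
    hsv=cv2.cvtColor(im,cv2.COLOR_RGB2HSV)
    m=cv2.inRange(hsv,(20,110,80),(34,255,255))>0
    m&=(abs(W[...,2]-zt)<.006)
    n,l,s,c=cv2.connectedComponentsWithStats(m.astype(np.uint8))
    k=1+np.argmax(s[1:,4]);m=l==k
    cs,_=cv2.findContours(m.astype(np.uint8),cv2.RETR_EXTERNAL,cv2.CHAIN_APPROX_NONE)
    p=cs[0][:,0,:];P=np.array([onz(C,u,v,zt)[:2] for u,v in p])*1000
    print(s[k],W[m][:,2].mean());r=cv2.minAreaRect(P.astype(np.float32));print('rect',r,cv2.boxPoints(r).round(1).tolist())
    return C,W,im,r
E
python3 - <<'E'
from meas import *
C,W,im,r=yellow('wrist2.npz',.037)
c=im[170:290,290:450];cv2.imwrite('pics/c2.png',cv2.resize(c,(800,600),interpolation=cv2.INTER_CUBIC)[:,:,::-1])
# steel blade
hsv=cv2.cvtColor(im,cv2.COLOR_RGB2HSV)
m=(hsv[...,1]<60)&(abs(W[...,2]-.008)<.004);m[:, :315]=0;m[:,345:]=0;m[:180]=0;m[235:]=0
P=W[m][:,:2]*1000;print(len(P),cv2.minAreaRect(P.astype(np.float32)),cv2.fitLine(P.astype(np.float32),cv2.DIST_L2,0,.01,.01).ravel())
E
```

```text
[320 226  20  46 788] 0.03629900476679855
rect ((449.99713134765625, -259.74102783203125), (57.690345764160156, 23.535568237304688), 76.36970520019531) [[431.79998779296875, -285.0], [454.6000061035156, -290.5], [468.20001220703125, -234.5], [445.3999938964844, -228.89999389648438]]
572 ((470.402587890625, -190.0103759765625), (66.1012191772461, 40.7347297668457), 89.67213439941406) [ 2.3577407e-01  9.7180790e-01  4.6615610e+02 -1.9219685e+02]
```

View pics/c2.png

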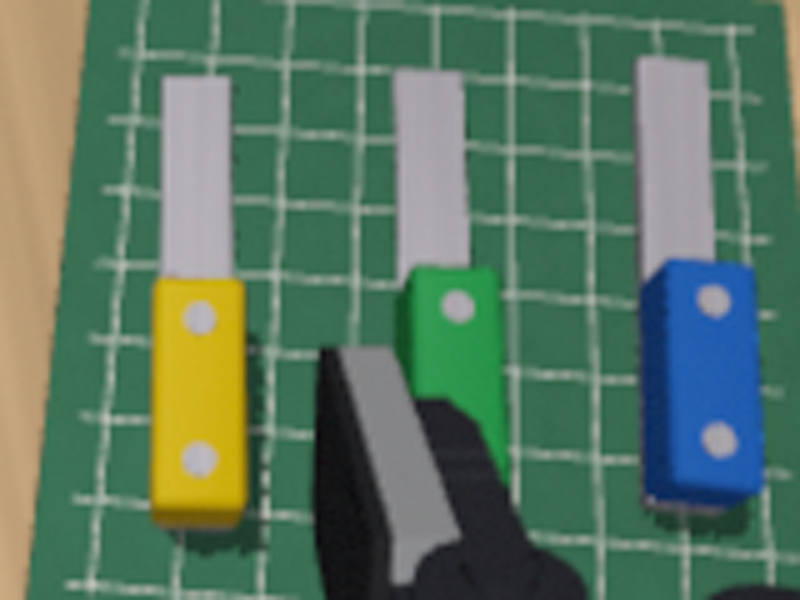

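>>> servo_tool([
  {"x":6,"y":2,"z":-60,"yaw":-1.4},
  {"x":10,"y":5,"z":-120,"yaw":-1.4},
  {"x":14,"y":8,"z":-175,"yaw":-1.4},
  {"x":17,"y":9.5,"z":-211,"yaw":-1.4},
  {"x":17,"y":9.5,"z":-211,"yaw":-1.4},
  {"x":22,"y":28,"z":-234,"yaw":-1.4},
  {"x":26,"y":47,"z":-257,"yaw":-1.4},
  {"x":26,"y":47,"z":-257,"yaw":-1.4},
  {"x":26,"y":47,"z":-257,"yaw":-1.4},
])

```text
time: 7.6
ee_pos: [0.4471, -0.2845, 0.024]
tcp_rot: [-179.6, -40.6, 76.2]
wrist_force: [3.5, 2.8, 10.3]
opening: 0.0359
```

```bash
python3 - <<'E'
from h import *
o=get_obs();print(o['time'],o['q'].round(1),o['ee_pos'].round(4),o['tcp_rot'].round(2),o['wrist_force'].round(1))
C=cam('wrist');im,d=camera('wrist');cv2.imwrite('pics/wrist3.png',im[:,:,::-1]);np.savez('wrist3.npz',im=im,d=d,K=C[0],R=C[1],c=C[2])
E
```

```text
7.6 [-47.8  26.1   1.5  91.4  32.3  48.1] [ 0.4471 -0.2845  0.024 ] [-179.55  -40.56   76.23] [ 3.5  2.8 10.3]
```

View pics/wrist3.png

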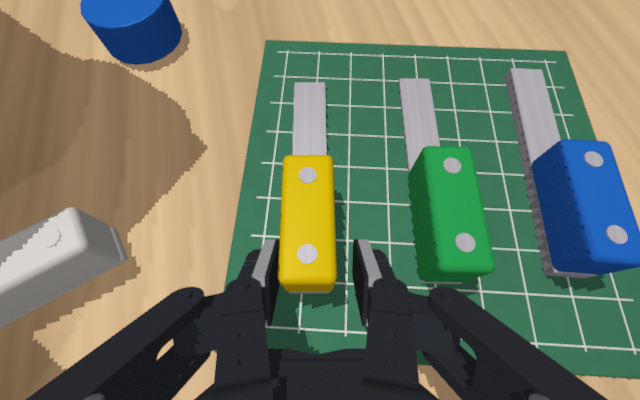

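>>> servo_tool([
  {"x":-1,"y":2,"z":5.5,"yaw":0},
  {"x":-2,"y":3.5,"z":5.5,"yaw":0},
  {"x":-2,"y":3.5,"z":5.5,"yaw":0},
])

```text
time: 8.02
ee_pos: [0.4449, -0.281, 0.0297]
tcp_rot: [-179.5, -40.5, 76.2]
wrist_force: [0.2, 0.4, 0.0]
opening: 0.0357
```

>>> servo_tool([
  {"x":0,"y":0,"z":0,"yaw":0},
  {"x":0,"y":0,"z":0,"yaw":0},
  {"x":0,"y":0,"z":0,"yaw":0},
  {"x":0,"y":0,"z":0,"yaw":0},
], grip=15, grip_force=60)

```text
time: 8.52
ee_pos: [0.4449, -0.2811, 0.0296]
tcp_rot: [-179.5, -40.5, 76.2]
wrist_force: [-1.6, -1.0, 1.0]
opening: 0.023
```

>>> servo_tool([
  {"x":0,"y":0,"z":15,"yaw":0},
  {"x":0,"y":0,"z":50,"yaw":0},
  {"x":0,"y":0,"z":100,"yaw":0},
  {"x":0,"y":0,"z":150,"yaw":0},
  {"x":0,"y":0,"z":200,"yaw":0},
  {"x":0,"y":0,"z":200,"yaw":0},
])

```text
time: 9.28
ee_pos: [0.4455, -0.2815, 0.2342]
tcp_rot: [-180.0, -40.3, 76.5]
wrist_force: [-0.1, -0.4, -2.0]
opening: 0.0227
```

```bash
python3 - <<'E'
from h import *
o=get_obs();print(o['time'],o['q'].round(1),o['ee_pos'].round(4),o['tcp_rot'].round(2),o['wrist_force'].round(1),o['opening'])
z=np.load('wrist2.npz');C=(z['K'],z['R'],z['c']);W=pts(C,z['d'])
for p in((520,190),(612,118),(560,150),(510,60)):print(p,W[p[1],p[0]].round(3))
C=cam('wrist');im,d=camera('wrist');cv2.imwrite('pics/wrist4.png',im[:,:,::-1]);np.savez('wrist4.npz',im=im,d=d,K=C[0],R=C[1],c=C[2])
E
```

```text
9.275 [-47.8  20.4  17.6 112.8  32.3  48.2] [ 0.4455 -0.2815  0.2342] [-179.96  -40.34   76.49] [-0.1 -0.4 -2. ] 0.022658945410737978
(520, 190) [ 0.73  -0.232  0.022]
(612, 118) [ 0.739 -0.222  0.17 ]
(560, 150) [ 0.727 -0.221  0.113]
(510, 60) [ 0.846  0.015 -0.   ]
```

View pics/wrist4.png

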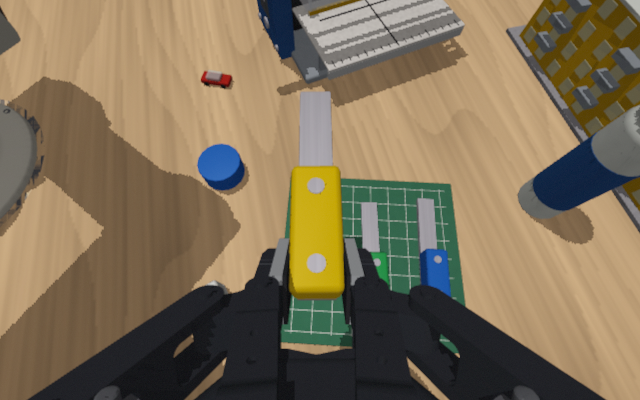

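```bash
cat >> meas.py <<'E'
def gauge_cloud(f):
    """yellow top plane + tip from depth"""
    z=np.load(f);im,d=z['im'],z['d'];C=(z['K'],z['R'],z['c']);W=pts(C,d)
    hsv=cv2.cvtColor(im,cv2.COLOR_RGB2HSV)
    return C,W,im,hsv
E
python3 - <<'E'
from meas import *
C,W,im,r=yellow('wrist4.npz',.2416)
for p in((302,95),(316,95),(330,95),(303,160),(317,160),(331,160),(317,175),(317,245),(305,230),(330,230)):print(p,W[p[1],p[0]].round(4))
E
```

```text
[ 289  165   56  129 6152] 0.2406408411505051
rect ((451.0155334472656, -260.23626708984375), (58.646305084228516, 23.184268951416016), 76.91820526123047) [[433.1000061035156, -286.20001220703125], [455.70001220703125, -291.3999938964844], [468.8999938964844, -234.3000030517578], [446.3999938964844, -229.10000610351562]]
(302, 95) [ 0.4649 -0.1636  0.2117]
(316, 95) [ 0.4737 -0.1658  0.2118]
(330, 95) [ 0.4824 -0.1682  0.2121]
(303, 160) [ 0.455  -0.2111  0.2124]
(317, 160) [ 0.4631 -0.2125  0.2114]
(331, 160) [ 0.4709 -0.215   0.2124]
(317, 175) [ 0.4571 -0.2369  0.2415]
(317, 245) [ 0.4493 -0.2695  0.2412]
(305, 230) [ 0.4457 -0.2616  0.2406]
(330, 230) [ 0.4564 -0.2644  0.2414]
```

>>> servo_tool([
  {"x":25,"y":40,"z":0,"yaw":6},
  {"x":55,"y":85,"z":0,"yaw":12},
  {"x":90,"y":130,"z":0,"yaw":18},
  {"x":130,"y":175,"z":-10,"yaw":23.5},
  {"x":165,"y":205,"z":-20,"yaw":23.5},
  {"x":190,"y":222,"z":-30,"yaw":23.5},
  {"x":201,"y":228,"z":-34,"yaw":23.5},
  {"x":201,"y":228,"z":-34,"yaw":23.5},
])

```text
time: 10.32
ee_pos: [0.6462, -0.0532, 0.1971]
tcp_rot: [-179.7, -40.5, 99.8]
wrist_force: [1.0, -0.6, -0.0]
opening: 0.023
```

```bash
python3 - <<'E'
from h import *
o=get_obs();print(o['time'],o['q'].round(1),o['ee_pos'].round(4),o['tcp_rot'].round(2),o['wrist_force'].round(1),o['opening'])
C=cam('wrist');im,d=camera('wrist');cv2.imwrite('pics/wrist5.png',im[:,:,::-1]);np.savez('wrist5.npz',im=im,d=d,K=C[0],R=C[1],c=C[2])
C=cam('side');im,d=camera('side');cv2.imwrite('pics/side5.png',im[:,:,::-1]);np.savez('side5.npz',im=im,d=d,K=C[0],R=C[1],c=C[2])
E
```

```text
10.325 [-18.1  36.   35.5 111.5  34.8  54.9] [ 0.6462 -0.0532  0.1971] [-179.71  -40.47   99.85] [ 1.  -0.6 -0. ] 0.023049009143736098
```

View pics/wrist5.png

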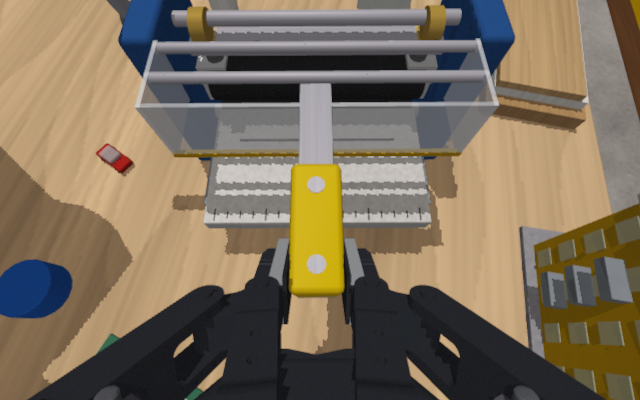

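View pics/side5.png

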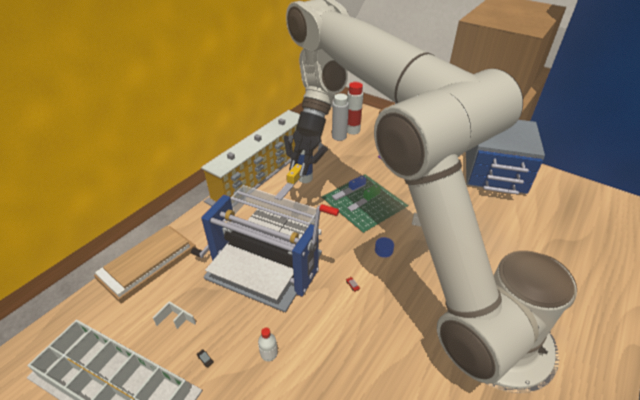

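```bash
python3 - <<'E'
from meas import *
z=np.load('wrist5.npz');im=z['im'];C=(z['K'],z['R'],z['c']);W=pts(C,z['d'])
c=im[120:235,195:440];cv2.imwrite('pics/c5.png',cv2.resize(c,(800,376),interpolation=cv2.INTER_CUBIC)[:,:,::-1])
g=cv2.cvtColor(im,cv2.COLOR_RGB2GRAY).astype(int)
# front edge pixel per column from height drop
e=[]
for u in list(range(212,285,4))+list(range(350,428,4)):
    col=W[:,u,2]; vs=[v for v in range(180,245) if abs(col[v]-.06)<.004]
    if vs: e.append((u,max(vs)))
P=np.array([onz(C,u,v+.5,.06)[:2] for u,v in e])*1000
l=cv2.fitLine(P.astype(np.float32),cv2.DIST_HUBER,0,.01,.01).ravel();print('front edge',l,np.degrees(np.arctan2(l[1],l[0])))
# side edges at row 190..215
for v in (190,200,210,215):
    us=[u for u in range(195,440) if abs(W[v,u,2]-.06)<.004]; a=onz(C,min(us)-.5,v,.06);b=onz(C,max(us)+.5,v,.06);print(v,min(us),max(us),a[:2].round(4),b[:2].round(4),np.hypot(*(a-b)[:2]))
# crossline pixels
for u in (250,270,285,345,360,385):
    v=132+np.argmin(g[132:147,u]);print(u,v,g[v-2:v+3,u],onz(C,u,v,.06)[:2].round(4))
yellow('wrist5.npz',.1971+.007)
E
```

```text
front edge [9.8469096e-01 1.7430924e-01 6.1986707e+02 1.3415236e+01] 10.038464
190 208 426 [0.5249 0.0302] [0.7327 0.0667] 0.21098339999926558
200 207 428 [0.5272 0.02  ] [0.7349 0.0565] 0.2109684706290609
210 205 429 [0.5285 0.0099] [0.7362 0.0465] 0.21095802900117266
215 205 430 [0.53   0.0051] [0.7373 0.0416] 0.21048419551605363
250 140 [128 108 100 124 139] [0.5507 0.0924]
270 140 [128 107 102 124 140] [0.5711 0.0959]
285 140 [127 108 101 123 137] [0.5864 0.0986]
345 139 [137 119  95 107 128] [0.6474 0.1105]
360 139 [138 120  94 113 130] [0.6627 0.1132]
385 139 [137 119  95 110 130] [0.6882 0.1177]
[ 289  164   56  131 6285] 0.2046359274778775
rect ((642.61083984375, -31.3325252532959), (23.54123306274414, 59.833316802978516), 10.593284606933594) [[625.5, -4.099999904632568], [636.5, -62.900001525878906], [659.7000122070312, -58.599998474121094], [648.7000122070312, 0.20000000298023224]]
```

View pics/c5.png

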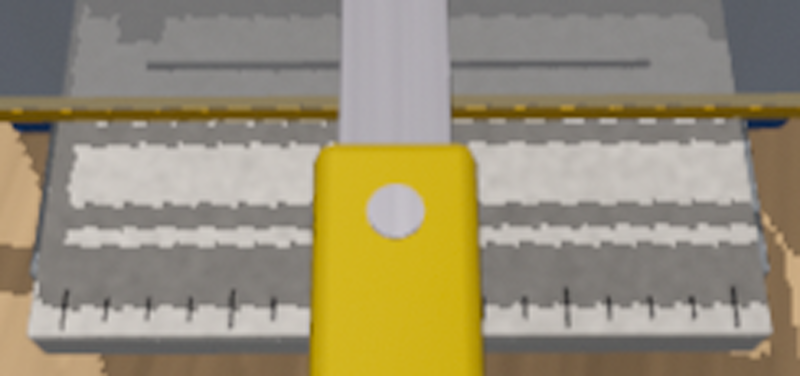

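```bash
python3 - <<'E'
from meas import *
z=np.load('wrist5.npz');im=z['im'];C=(z['K'],z['R'],z['c']);W=pts(C,z['d'])
f=np.array([-.1754,.9845])
for p in((316,84),(316,90),(316,100),(316,110),(316,150),(316,160),(316,180),(316,260),(250,104),(400,104),(141,104),(250,100),(250,108)):
    w=W[p[1],p[0]];print(p,w.round(4),'x',(w[:2]@f*1000+5).round(1))
c=im[30:170,130:510];cv2.imwrite('pics/c5b.png',cv2.resize(c,(800,295),interpolation=cv2.INTER_CUBIC)[:,:,::-1])
E
```

```text
(316, 84) [0.6251 0.0665 0.182 ] x -39.1
(316, 90) [0.6257 0.0635 0.1801] x -42.2
(316, 100) [0.6271 0.0555 0.1803] x -50.3
(316, 110) [0.6284 0.048  0.1802] x -57.9
(316, 150) [0.6331 0.0215 0.1777] x -84.8
(316, 160) [0.6344 0.0143 0.1789] x -92.2
(316, 180) [ 0.639  -0.0113  0.206 ] x -118.2
(316, 260) [ 0.6454 -0.0476  0.2053] x -155.0
(250, 104) [0.5855 0.0491 0.1755] x -49.3
(400, 104) [0.6797 0.0662 0.1747] x -49.0
(141, 104) [0.5163 0.0376 0.1748] x -48.5
(250, 100) [0.5372 0.1432 0.0593] x 51.7
(250, 108) [0.5853 0.0479 0.1731] x -50.5
```

View pics/c5b.png

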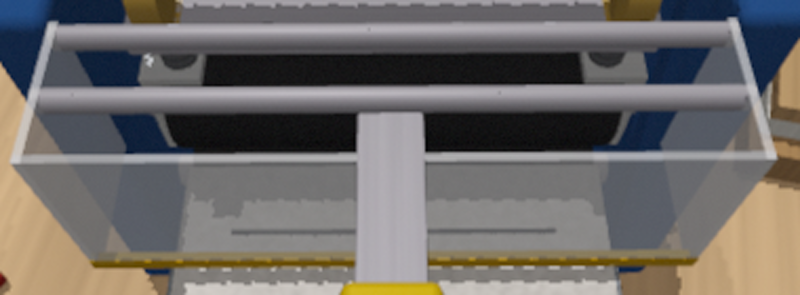

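>>> servo_tool([
  {"x":0,"y":0,"z":20,"yaw":0},
  {"x":4,"y":-22,"z":30,"yaw":0},
  {"x":9,"y":-49,"z":30,"yaw":0},
  {"x":9,"y":-49,"z":20,"yaw":0},
])

```text
time: 10.92
ee_pos: [0.6546, -0.1063, 0.2173]
tcp_rot: [-179.8, -40.3, 99.7]
wrist_force: [-0.2, 0.1, -1.8]
opening: 0.023
```

```bash
cat > flat.py <<'E'
from meas import *
import sys
n=sys.argv[1]
o=get_obs();print(o['time'],o['q'].round(1),o['ee_pos'].round(4),o['tcp_rot'].round(2),o['wrist_force'].round(1),round(float(o['opening']),4))
C=cam('wrist');im,d=camera('wrist');cv2.imwrite(f'pics/wrist{n}.png',im[:,:,::-1]);np.savez(f'wrist{n}.npz',im=im,d=d,K=C[0],R=C[1],c=C[2])
W=pts(C,d);f=np.array([-.1754,.9845]);l=np.array([-.9845,-.1754])
hsv=cv2.cvtColor(im,cv2.COLOR_RGB2HSV)
m=(cv2.inRange(hsv,(20,150,120),(34,255,255))>0);m[:,:270]=0;m[:,360:]=0
if len(sys.argv)>2: zt=float(sys.argv[2])
else: zt=o['ee_pos'][2]+.007
m&=abs(W[...,2]-zt)<.008
m=cv2.erode(m.astype(np.uint8),np.ones((5,5)))>0
P=W[m]*1000;X=P[:,:2]@f+5;Y=P[:,:2]@l+627.7
A=np.c_[X-X.mean(),Y-Y.mean(),np.ones(len(X))];s=np.linalg.lstsq(A,P[:,2],rcond=None)[0]
print('grip top',len(P),'slope x,y deg',np.degrees(s[:2]).round(2),'z',s[2].round(2),'x',X.min().round(1),X.max().round(1),'y',Y.min().round(1),Y.max().round(1))
E
python3 flat.py 6
python3 - <<'E'
from meas import *
z=np.load('wrist6.npz');W=pts(None or (z['K'],z['R'],z['c']),z['d']);f=np.array([-.1754,.9845]);l=np.array([-.9845,-.1754])
for v in range(80,170,8):
    w=W[v,316];print(v,w.round(4),(w[:2]@f*1000+5).round(1),(w[:2]@l*1000+627.7).round(1))
yellow('wrist6.npz',.2246)
E
```

```text
10.925 [-21.8  42.1  46.7 118.7  33.4  51.1] [ 0.6546 -0.1063  0.2173] [-179.78  -40.32   99.66] [-0.2  0.1 -1.8] 0.023
grip top 4658 slope x,y deg [ 2.75 -0.01] z 224.82 x -221.1 -164.5 y -9.2 12.3
80 [0.6269 0.0549 0.1605] -50.9 0.9
88 [0.6346 0.0106 0.2015] -95.9 1.1
96 [0.6356 0.0048 0.201 ] -101.7 1.1
104 [ 6.365e-01 -1.000e-04  1.996e-01] -106.8 1.1
112 [ 0.6375 -0.0059  0.1993] -112.6 1.1
120 [ 0.6385 -0.0118  0.1993] -118.6 1.2
128 [ 0.6395 -0.0176  0.1994] -124.5 1.2
136 [ 0.6405 -0.0233  0.1997] -130.3 1.2
144 [ 0.6414 -0.0288  0.1997] -135.8 1.3
152 [ 0.6423 -0.0336  0.1988] -140.7 1.3
160 [ 0.6431 -0.0383  0.1979] -145.5 1.3
168 [ 0.6466 -0.0583  0.2262] -165.8 1.3
[ 289  164   56  131 6290] 0.22467875348652988
rect ((651.2190551757812, -84.61988830566406), (23.549734115600586, 59.59614944458008), 10.148280143737793) [[634.4000244140625, -57.400001525878906], [644.9000244140625, -116.0], [668.0999755859375, -111.9000015258789], [657.5999755859375, -53.20000076293945]]
```

View pics/wrist6.png

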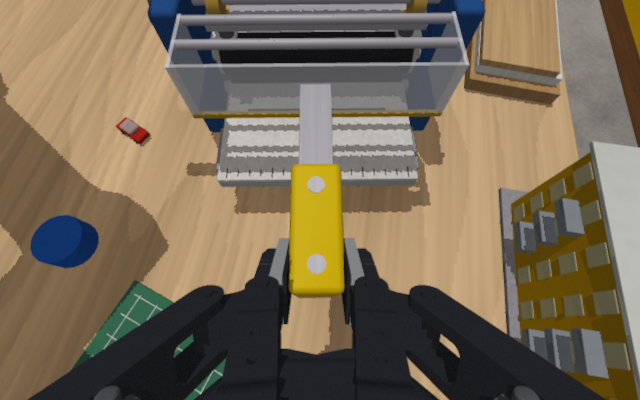

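>>> servo_tool([
  {"x":-1,"y":15,"z":-45,"yaw":0},
  {"x":-3,"y":25,"z":-90,"yaw":0},
  {"x":-4,"y":30,"z":-116,"yaw":0},
  {"x":-4,"y":30,"z":-121,"yaw":0},
  {"x":-6.5,"y":45,"z":-122,"yaw":0},
  {"x":-12.5,"y":79,"z":-122,"yaw":0},
  {"x":-17,"y":104,"z":-122,"yaw":0},
  {"x":-19,"y":115,"z":-122,"yaw":0},
  {"x":-19,"y":115,"z":-122,"yaw":0},
])

```text
time: 12.1
ee_pos: [0.6356, 0.0105, 0.0945]
tcp_rot: [-179.7, -40.4, 99.8]
wrist_force: [0.3, -0.5, -1.3]
opening: 0.0229
```

```bash
python3 flat.py 7
```

```text
12.1 [-13.3  31.2  17.5  95.   36.4  60.7] [0.6356 0.0105 0.0945] [-179.75  -40.35   99.75] [ 0.3 -0.5 -1.3] 0.0229
grip top 4659 slope x,y deg [2.82 0.13] z 102.09 x -103.1 -46.6 y -10.9 10.6
```

View pics/wrist7.png

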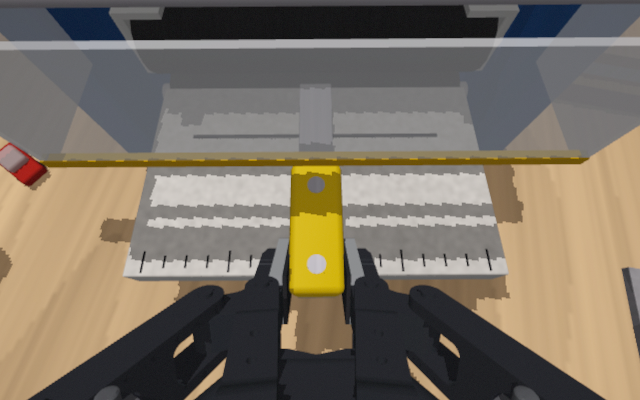

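>>> servo_tool([
  {"x":0,"y":0,"z":-3,"yaw":0},
  {"x":0,"y":0,"z":-6,"yaw":0},
  {"x":0,"y":0,"z":-6,"yaw":0},
])

```text
time: 12.52
ee_pos: [0.6356, 0.0093, 0.0875]
tcp_rot: [-179.6, -40.4, 99.6]
wrist_force: [-0.4, 0.1, -1.9]
opening: 0.0235
```

>>> servo_tool([
  {"x":0,"y":0,"z":0,"yaw":0},
  {"x":0,"y":0,"z":0,"yaw":0},
  {"x":0,"y":0,"z":0,"yaw":0},
], grip=31)

```text
time: 12.9
ee_pos: [0.6356, 0.0093, 0.0876]
tcp_rot: [-179.7, -40.4, 99.6]
wrist_force: [-1.0, -0.4, -0.0]
opening: 0.0308
```

```bash
python3 flat.py 8 .094
```

```text
12.9 [-13.4  31.4  17.1  94.4  36.4  60.7] [0.6356 0.0093 0.0876] [-179.67  -40.37   99.62] [-1.  -0.4 -0. ] 0.0308
grip top 4485 slope x,y deg [ 0.32 -0.16] z 93.21 x -103.1 -46.3 y -10.9 10.8
```

View pics/wrist8.png

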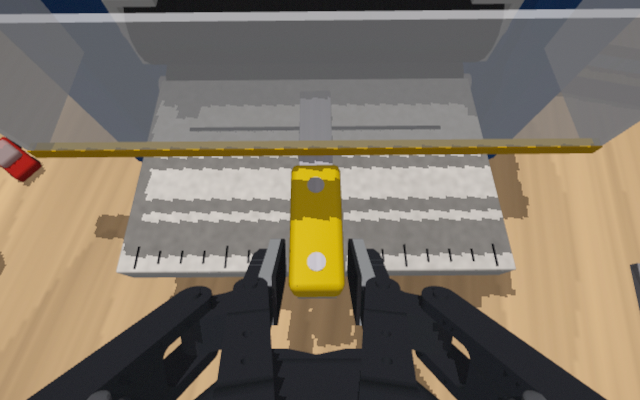

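>>> servo_tool([
  {"x":0,"y":0,"z":-1,"yaw":0},
  {"x":0,"y":0,"z":-1,"yaw":0},
  {"x":0,"y":0,"z":-1,"yaw":0},
  {"x":0,"y":0,"z":-1,"yaw":0},
], grip=15, grip_force=70)

```text
time: 13.45
ee_pos: [0.6358, 0.0093, 0.0875]
tcp_rot: [-179.7, -40.4, 99.7]
wrist_force: [-1.8, -2.6, 5.5]
opening: 0.0225
```

```bash
python3 flat.py 9 .094; python3 - <<'E'
from meas import *
z=np.load('wrist9.npz');im=z['im'];C=(z['K'],z['R'],z['c']);W=pts(C,z['d'])
f=np.array([-.1754,.9845]);l=np.array([-.9845,-.1754])
r=yellow('wrist9.npz',.0935)[3];c=np.array(r[0]);print('grip centre x',c@f+5,'y',c@l+627.7)
g=cv2.cvtColor(im,cv2.COLOR_RGB2GRAY).astype(int)
for u in(200,230,260,285,345,370,400,430):
    v=120+np.argmin(g[120:137,u]);p=onz(C,u,v,.06)[:2]*1000;print(u,v,g[v,u],'f',(p@f).round(1))
# blade edges at rows
for v in (100,110,120,140):
    row=im[v,285:350].astype(int).sum(1);dx=np.diff(row);print(v,row[5:60:3])
E
```

```text
13.45 [-13.4  31.4  17.   94.3  36.5  60.7] [0.6358 0.0093 0.0875] [-179.73  -40.38   99.65] [-1.8 -2.6  5.5] 0.0225
grip top 4360 slope x,y deg [ 0.33 -0.04] z 93.2 x -103.0 -46.1 y -10.8 10.6
[ 289  165   55  127 6012] 0.09304140477727678
rect ((632.1992797851562, 31.682697296142578), (23.408048629760742, 58.48028564453125), 9.857240676879883) [[615.7000122070312, 58.5], [625.7000122070312, 0.8999999761581421], [648.7000122070312, 4.900000095367432], [638.7000122070312, 62.5]]
grip centre x -74.69613818626404 y -0.2573360542297678
200 129 98 f -5.7
230 128 98 f -5.1
260 129 98 f -6.0
285 127 99 f -4.6
345 127 98 f -4.8
370 128 96 f -5.7
400 126 98 f -4.3
430 126 97 f -4.4
100 [358 357 360 353 398 400 400 403 399 397 399 400 399 398 361 359 358 364
 363]
110 [422 422 420 413 401 400 399 406 401 399 400 403 401 400 422 421 427 429
 425]
120 [426 427 424 415 402 400 402 406 403 402 402 402 402 400 423 423 422 421
 421]
140 [399 394 391 389 385 384 385 386 384 385 386 383 377 380 372 384 387 386
 384]
```

View pics/wrist9.png

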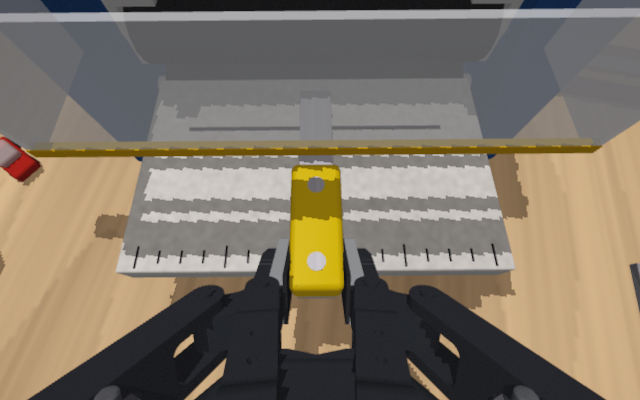

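>>> servo_tool([
  {"x":0,"y":0,"z":1,"yaw":0},
  {"x":-1.8,"y":10,"z":1,"yaw":0},
  {"x":-3.5,"y":20,"z":1,"yaw":0},
  {"x":-5,"y":28,"z":1,"yaw":0},
  {"x":-5,"y":28,"z":1,"yaw":0},
])

```text
time: 14.12
ee_pos: [0.6305, 0.0382, 0.0887]
tcp_rot: [-179.7, -40.4, 99.7]
wrist_force: [-1.3, -0.2, -0.9]
opening: 0.0231
```

```bash
python3 flat.py 10 .095
```

```text
14.125 [-11.1  29.2  14.2  92.1  37.2  63.3] [0.6305 0.0382 0.0887] [-179.75  -40.37   99.73] [-1.3 -0.2 -0.9] 0.0231
grip top 2469 slope x,y deg [ 0.92 -0.04] z 94.32 x -73.6 -45.8 y -10.7 10.5
```

View pics/wrist10.png

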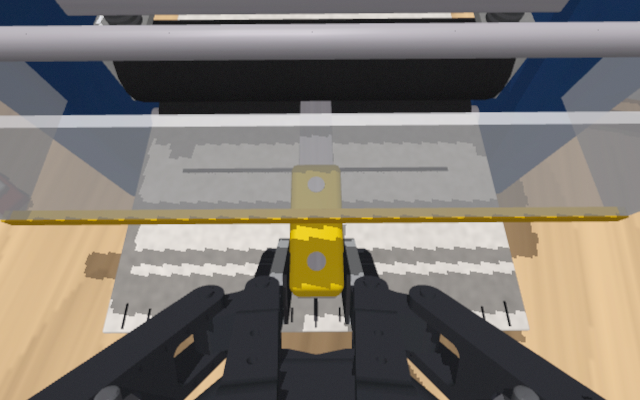

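>>> servo_tool([
  {"x":-1,"y":6,"z":-0.5,"yaw":0},
  {"x":-2,"y":12,"z":-0.8,"yaw":0},
  {"x":-2.7,"y":15.2,"z":-1,"yaw":0},
  {"x":-2.7,"y":15.2,"z":-1,"yaw":0},
])

```text
time: 14.68
ee_pos: [0.6278, 0.0533, 0.0876]
tcp_rot: [-179.7, -40.4, 99.7]
wrist_force: [-0.4, -0.2, -1.2]
opening: 0.0229
```

```bash
python3 flat.py 11 .094; python3 - <<'E'
from meas import *
z=np.load('wrist11.npz');im=z['im'];C=(z['K'],z['R'],z['c'])
f=np.array([-.1754,.9845])
c=im[110:300,220:420];cv2.imwrite('pics/c11.png',cv2.resize(c,(630,600),interpolation=cv2.INTER_CUBIC)[:,:,::-1])
E
```

```text
14.675 [-9.9 28.2 12.7 90.7 37.5 64.8] [0.6278 0.0533 0.0876] [-179.75  -40.37   99.72] [-0.4 -0.2 -1.2] 0.0229
grip top 1310 slope x,y deg [0.29 0.12] z 93.22 x -58.4 -0.8 y -10.6 10.3
```

View pics/wrist11.png

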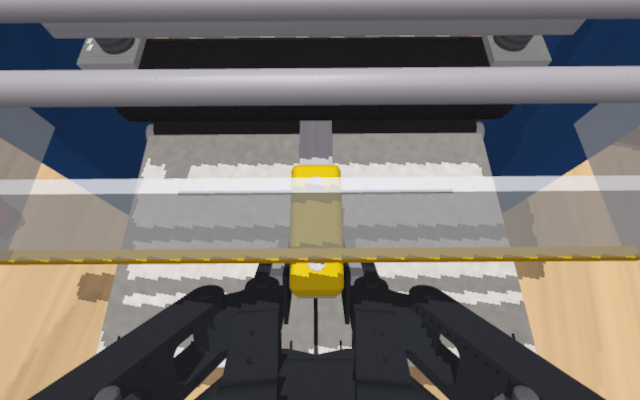

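View pics/c11.png

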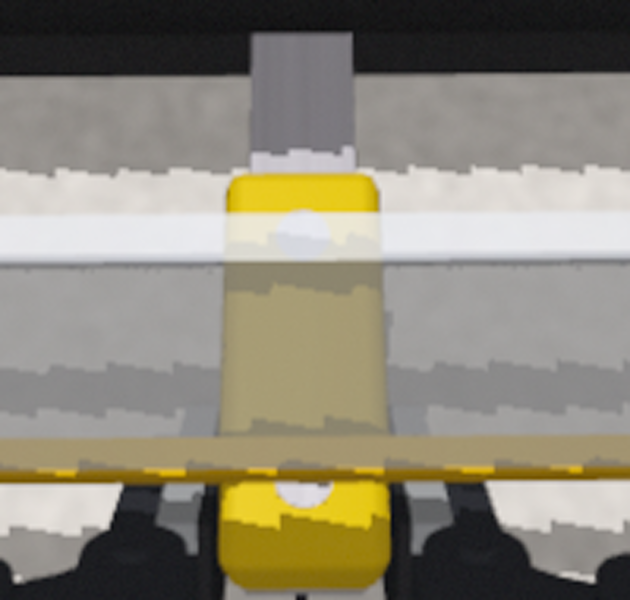

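```bash
python3 - <<'E'
from meas import *
z=np.load('wrist11.npz');im=z['im'];C=(z['K'],z['R'],z['c']);W=pts(C,z['d'])
f=np.array([-.1754,.9845]);l=np.array([-.9845,-.1754])
g=cv2.cvtColor(im,cv2.COLOR_RGB2GRAY).astype(int)
fs=[]
for u in(190,210,240,260,360,390,420,440):
    v=186+np.argmin(g[186:198,u]);p=onz(C,u,v,.06)[:2]*1000;fs.append(p@f);print(u,v,g[v-3:v+4,u],(p@f).round(1))
print('cross f',np.median(fs))
for u in(300,316,332):
    yel=[v for v in range(150,190) if im[v,u,0]>130 and im[v,u,2]<80];v=min(yel)
    print('grip front',u,v,(onz(C,u,v-.5,.0935)[:2]*1000@f).round(1), W[v+2,u].round(4))
for v in(130,150):
    row=g[v,280:350];print(row[10:60])
print('ctr y at rear',(onz(C,317,290,.0935)[:2]*1000@l+627.7))
E
```

```text
190 194 [211 195 160 122 145 158 157] -6.1
210 194 [209 196 160 129 149 156 155] -6.2
240 194 [210 190 148 128 150 161 161] -6.3
260 194 [207 183 132 128 151 160 160] -6.3
360 193 [210 197 162 129 150 161 160] -6.0
390 193 [207 188 144 127 149 160 160] -6.0
420 192 [218 202 177 127 133 156 161] -5.5
440 192 [214 201 172 113 141 162 160] -5.6
cross f -6.086535904434576
grip front 300 166 -6.0 [0.6119 0.1015 0.0937]
grip front 316 165 -5.4 [0.6192 0.104  0.0924]
grip front 332 165 -5.5 [0.6269 0.1049 0.0932]
[ 27  29  25  24  26  28  24  26  27  61 105 120 120 118 118 118 120 120
 120 120 121 122 122 122 121 120 119 119 120 121 120 121 123 123 121 123
 121 121 121 119 120 103  36  29  26  28  26  27  27  24]
[148 147 146 146 146 146 145 144 138 123 117 121 120 118 118 119 121 120
 120 120 121 121 123 124 120 121 120 119 121 121 121 122 122 122 122 122
 122 122 121 120 121 119 128 149 149 147 147 148 146 145]
ctr y at rear -0.3920374869949228
```

>>> servo_tool([
  {"x":0,"y":0,"z":0,"yaw":0},
  {"x":0,"y":0,"z":0,"yaw":0},
  {"x":0,"y":0,"z":0,"yaw":0},
], grip=36)

```text
time: 15.1
ee_pos: [0.628, 0.053, 0.0877]
tcp_rot: [-179.8, -40.4, 99.7]
wrist_force: [0.1, -0.0, -0.5]
opening: 0.0358
```

```bash
python3 flat.py 12 .094
```

```text
15.1 [-9.9 28.2 12.7 90.7 37.5 64.8] [0.628  0.053  0.0877] [-179.76  -40.37   99.71] [ 0.1 -0.  -0.5] 0.0358
grip top 1265 slope x,y deg [ 0.46 -0.21] z 93.14 x -58.9 -1.9 y -10.6 10.6
```

>>> servo_tool([
  {"x":1.5,"y":-8,"z":9,"yaw":0},
  {"x":3.5,"y":-19,"z":23,"yaw":0},
  {"x":6,"y":-35,"z":42,"yaw":0},
  {"x":10,"y":-57,"z":69,"yaw":0},
  {"x":14,"y":-82,"z":99,"yaw":0},
  {"x":14,"y":-82,"z":140,"yaw":0},
])

```text
time: 15.9
ee_pos: [0.6419, -0.0312, 0.2281]
tcp_rot: [-179.7, -40.4, 99.5]
wrist_force: [-0.2, 0.3, 0.1]
opening: 0.0357
```

```bash
python3 flat.py 13 .094; python3 - <<'E'
from h import *
for n in('scene','side'):
    C=cam(n);im,d=camera(n);cv2.imwrite(f'pics/{n}13.png',im[:,:,::-1]);np.savez(n+'13.npz',im=im,d=d,K=C[0],R=C[1],c=C[2])
E
```

```text
15.9 [-16.5  34.   36.  112.9  35.4  57.1] [ 0.6419 -0.0312  0.2281] [-179.66  -40.39   99.52] [-0.2  0.3  0.1] 0.0357
grip top 127 slope x,y deg [ 2.53 -0.71] z 93.25 x -58.7 -44.6 y -9.4 8.5
```

View pics/wrist13.png

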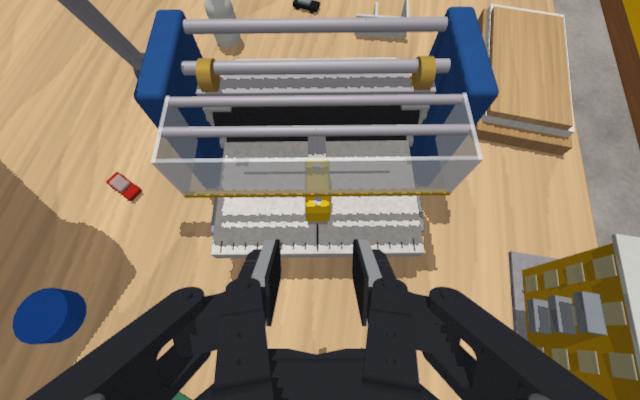

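View pics/scene13.png

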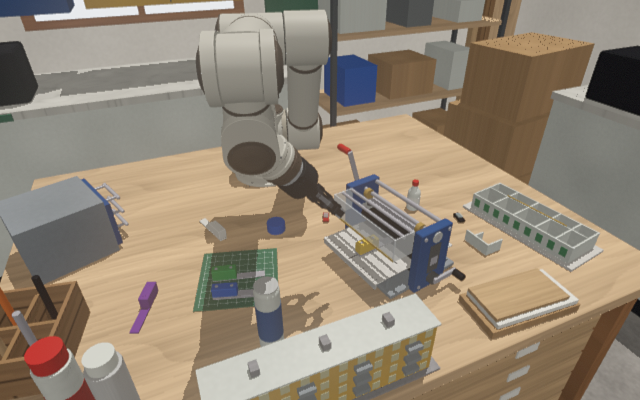

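View pics/side13.png

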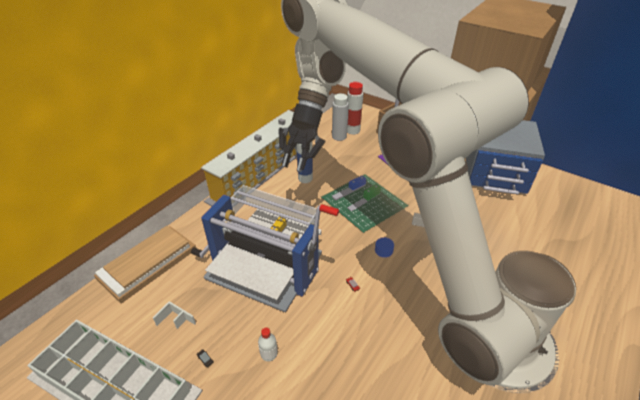

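>>> servo_tool([
  {"x":0,"y":0,"z":50,"yaw":0},
  {"x":-20,"y":10,"z":100,"yaw":0},
  {"x":-50,"y":40,"z":140,"yaw":0},
  {"x":-95,"y":80,"z":150,"yaw":0},
  {"x":-140,"y":120,"z":150,"yaw":0},
  {"x":-180,"y":160,"z":150,"yaw":0},
  {"x":-210,"y":188,"z":150,"yaw":0},
  {"x":-216,"y":195,"z":150,"yaw":0},
  {"x":-216,"y":195,"z":150,"yaw":0},
], grip=0, grip_force=30)

```text
time: 17.18
ee_pos: [0.4264, 0.1651, 0.3805]
tcp_rot: [179.9, -40.2, 99.9]
wrist_force: [0.6, -0.5, -0.5]
opening: 0.0001
```

```bash
python3 - <<'E'
from h import *
o=get_obs();print(o['time'],o['q'].round(1),o['ee_pos'].round(4),o['tcp_rot'].round(2),o['wrist_force'].round(1),o['opening'])
f=np.array([-.1754,.9845]);l=np.array([-.9845,-.1754])
for n in('scene','side','wrist'):
    C=cam(n);im,d=camera(n);cv2.imwrite(f'pics/{n}14.png',im[:,:,::-1]);np.savez(n+'14.npz',im=im,d=d,K=C[0],R=C[1],c=C[2])
    W=pts(C,d);hsv=cv2.cvtColor(im,cv2.COLOR_RGB2HSV)
    m=((hsv[...,0]<8)|(hsv[...,0]>172))&(hsv[...,1]>150)&(hsv[...,2]>90)&(W[...,2]>.2)&(W[...,2]<.3)&(W[...,0]<.6)
    P=W[m]
    if len(P): 
        X=P[:,:2]*1000@f+5.3;Y=P[:,:2]*1000@l+627.7;print(n,len(P),'x',X.min(),X.max(),'y',Y.min(),Y.max(),'z',P[:,2].min(),P[:,2].max(), np.argwhere(m).mean(0))
t=o['ee_pos'][:2]*1000;print('tcp rel',t@f+5.3,t@l+627.7)
E
```

```text
17.175 [ -0.3  -3.2   9.  110.6  39.5  76.8] [0.4264 0.1651 0.3805] [179.89 -40.24  99.95] [ 0.6 -0.5 -0.5] 8.562577602872303e-05
scene 59 x 12.477067335011231 25.003794659415146 y 153.36210477877165 195.87543847331085 z 0.25937317975104923 0.27042506489456486 [148.16949153 343.18644068]
side 129 x 19.53196695422744 34.685088070705135 y 155.52624337406894 199.08210264549302 z 0.25698219819136314 0.2728765642551608 [209.74418605 328.92248062]
tcp rel 93.06228751377998 178.9291198102258
```

View pics/wrist14.png

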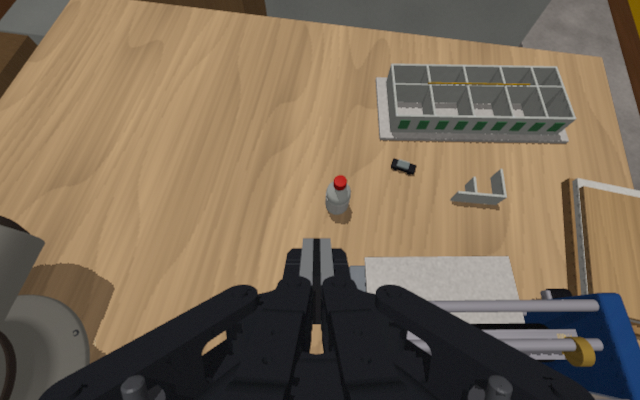

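View pics/side14.png

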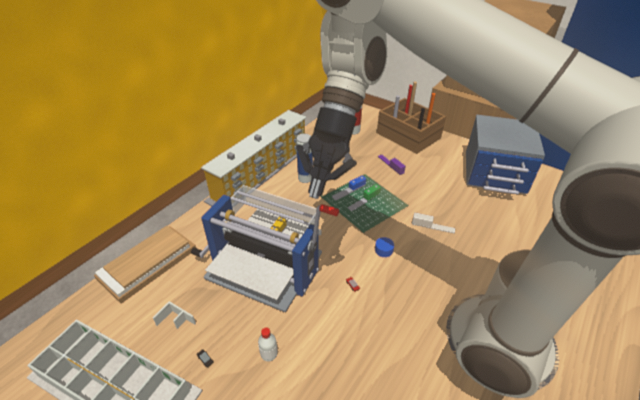

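```bash
python3 - <<'E'
from h import *
f=np.array([-.1754,.9845]);l=np.array([-.9845,-.1754])
z=np.load('wrist13.npz');W=pts((z['K'],z['R'],z['c']),z['d'])
for p in((316,25),(316,68),(205,75),(425,72),(150,80),(470,70),(130,60),(143,70),(100,35),(300,101),(300,131),(300,110),(300,120),(160,25),(470,20),(190,180),(250,143)):
    w=W[p[1],p[0]];print(p,w.round(3),'rel',(w[:2]*1000@f+5.3).round(1),(w[:2]*1000@l+627.7).round(1))
s=np.load('side14.npz');c=s['im'][180:310,190:350];cv2.imwrite('pics/s14c.png',cv2.resize(c,(738,600),interpolation=cv2.INTER_CUBIC)[:,:,::-1])
s=np.load('scene14.npz');c=s['im'][130:300,310:470];cv2.imwrite('pics/sc14c.png',cv2.resize(c,(565,600),interpolation=cv2.INTER_CUBIC)[:,:,::-1])
E
```

```text
(316, 25) [0.603 0.193 0.171] rel 89.5 -0.1
(316, 68) [0.61  0.155 0.159] rel 50.7 0.1
(205, 75) [0.519 0.128 0.163] rel 39.9 94.2
(425, 72) [0.702 0.16  0.165] rel 39.6 -91.5
(150, 80) [0.487 0.103 0.178] rel 21.1 129.9
(470, 70) [0.733 0.154 0.178] rel 28.7 -121.4
(130, 60) [0.463 0.12  0.178] rel 42.2 150.4
(143, 70) [0.478 0.111 0.178] rel 31.1 137.3
(100, 35) [0.464 0.11  0.21 ] rel 32.1 151.7
(300, 101) [0.606 0.105 0.174] rel 2.5 12.7
(300, 131) [0.611 0.078 0.175] rel -25.4 12.2
(300, 110) [0.595 0.146 0.11 ] rel 44.7 16.5
(300, 120) [0.596 0.139 0.103] rel 37.6 16.7
(160, 25) [0.473 0.163 0.177] rel 82.6 134.0
(470, 20) [0.734 0.21  0.179] rel 83.7 -131.9
(190, 180) [0.53  0.038 0.146] rel -50.5 99.6
(250, 143) [0.537 0.13  0.059] rel 38.8 76.4
```

View pics/s14c.png

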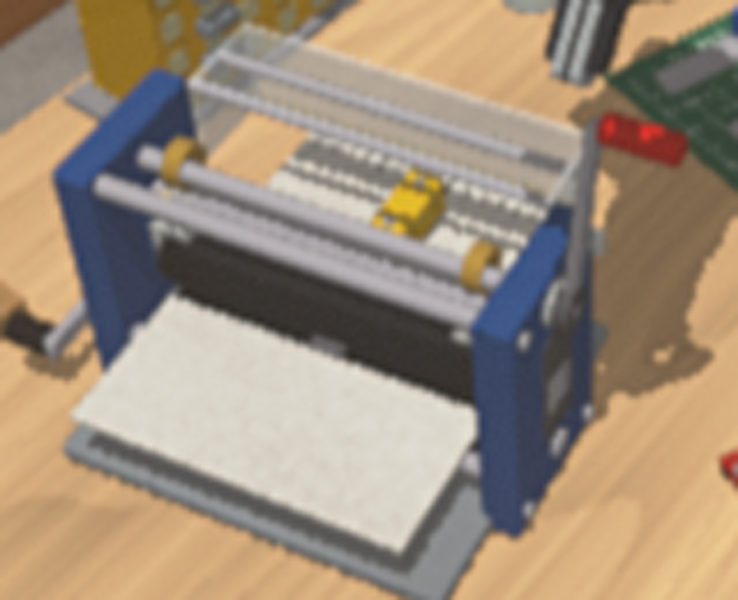

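View pics/sc14c.png

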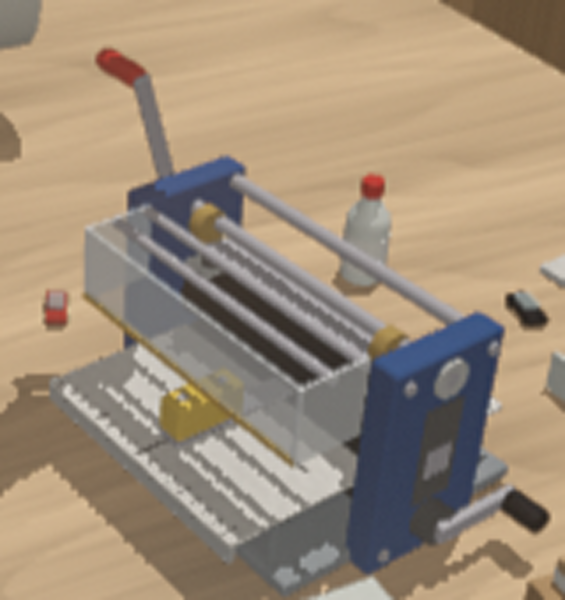

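>>> servo_tool([
  {"x":3,"y":-15,"z":-45,"yaw":0},
  {"x":6,"y":-35,"z":-75,"yaw":0},
  {"x":8,"y":-51,"z":-94.5,"yaw":0},
  {"x":8,"y":-51,"z":-94.5,"yaw":0},
  {"x":8,"y":-51,"z":-94.5,"yaw":0},
])

```text
time: 17.95
ee_pos: [0.436, 0.1134, 0.286]
tcp_rot: [-180.0, -40.3, 99.7]
wrist_force: [-0.3, -0.3, 1.6]
opening: -0.0001
```

```bash
cat > lev.py <<'E'
from h import *
import sys
k=sys.argv[1]
o=get_obs();print(o['time'],o['q'].round(1),o['ee_pos'].round(4),o['tcp_rot'].round(2),o['wrist_force'].round(1))
f=np.array([-.1754,.9845]);l=np.array([-.9845,-.1754])
t=o['ee_pos'][:2]*1000;print('tcp rel',(t@f+5.3).round(1),(t@l+627.7).round(1))
for n in('scene','side'):
    C=cam(n);im,d=camera(n);cv2.imwrite(f'pics/{n}{k}.png',im[:,:,::-1]);np.savez(f'{n}{k}.npz',im=im,d=d,K=C[0],R=C[1],c=C[2])
    W=pts(C,d);hsv=cv2.cvtColor(im,cv2.COLOR_RGB2HSV)
    Y=W[...,:2]*1000@l+627.7
    m=((hsv[...,0]<8)|(hsv[...,0]>172))&(hsv[...,1]>150)&(hsv[...,2]>80)&(W[...,2]>.13)&(W[...,2]<.3)&(abs(Y-176)<40)
    P=W[m]
    if len(P): 
        X=P[:,:2]*1000@f+5.3;print(n,len(P),'x',X.min().round(1),X.max().round(1),'y',Y[m].min().round(1),Y[m].max().round(1),'z',P[:,2].min().round(3),P[:,2].max().round(3))
E
python3 lev.py 15; python3 - <<'E'
import cv2
a=cv2.imread('pics/side15.png')[130:290,250:400];cv2.imwrite('pics/s15c.png',cv2.resize(a,(560,600),interpolation=cv2.INTER_CUBIC))
E
```

```text
17.95 [ -6.7  -2.2  -1.  104.7  38.3  68.9] [0.436  0.1134 0.286 ] [-180.    -40.28   99.73] [-0.3 -0.3  1.6]
tcp rel 40.4 178.5
scene 60 x 12.8 25.7 y 152.8 195.8 z 0.258 0.271
side 71 x -834.6 39.6 y 136.8 199.0 z 0.13 0.277
```

View pics/s15c.png

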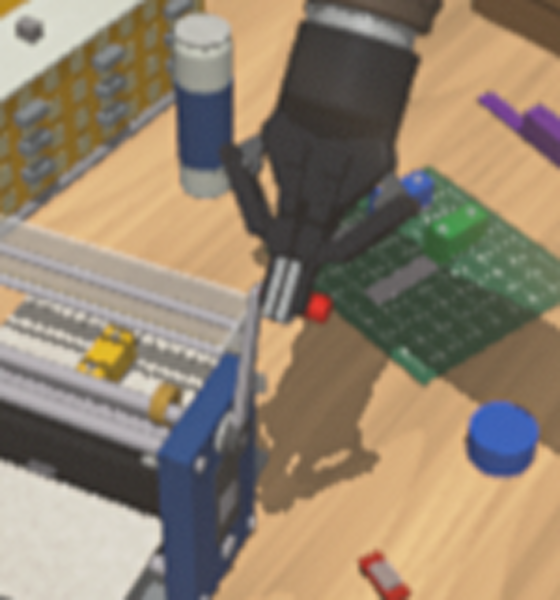

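View pics/scene15.png

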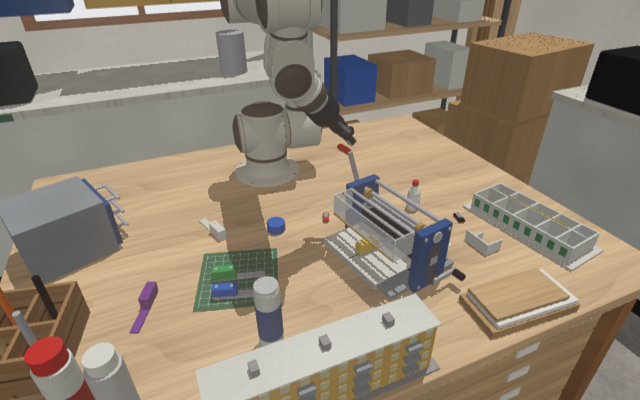

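>>> servo_tool([
  {"x":1.4,"y":-8,"z":-6.5,"yaw":0},
  {"x":3.4,"y":-19,"z":-11,"yaw":0},
  {"x":5.3,"y":-30,"z":-16.5,"yaw":0},
  {"x":6.7,"y":-38,"z":-21.5,"yaw":0},
  {"x":8,"y":-45,"z":-27.5,"yaw":0},
  {"x":9.2,"y":-52,"z":-33.5,"yaw":0},
  {"x":10.4,"y":-58,"z":-40.5,"yaw":0},
  {"x":10.4,"y":-58,"z":-40.5,"yaw":0},
])

```text
time: 19.05
ee_pos: [0.4462, 0.0553, 0.2449]
tcp_rot: [-180.0, -40.3, 99.7]
wrist_force: [0.9, 0.1, 0.8]
opening: 0.0001
```

```bash
python3 lev.py 16; python3 - <<'E'
import cv2
a=cv2.imread('pics/side16.png')[130:290,250:400];cv2.imwrite('pics/s16c.png',cv2.resize(a,(560,600),interpolation=cv2.INTER_CUBIC))
E
```

```text
19.05 [-13.3   1.8  -1.8 104.7  36.5  60.9] [0.4462 0.0553 0.2449] [-179.97  -40.25   99.75] [0.9 0.1 0.8]
tcp rel -18.5 178.8
scene 58 x -40.0 -26.9 y 152.7 195.5 z 0.225 0.236
side 69 x -838.3 -10.7 y 136.1 198.6 z 0.132 0.246
```

View pics/s16c.png

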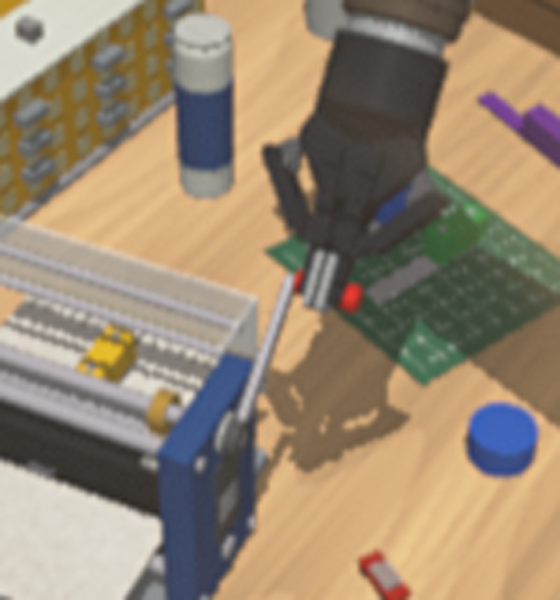

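>>> servo_tool([
  {"x":1,"y":-5.6,"z":-7.5,"yaw":0},
  {"x":1.9,"y":-10.6,"z":-15.5,"yaw":0},
  {"x":2.7,"y":-15,"z":-24,"yaw":0},
  {"x":3.3,"y":-18.5,"z":-32.5,"yaw":0},
  {"x":3.8,"y":-21.4,"z":-41.5,"yaw":0},
  {"x":4.1,"y":-23.3,"z":-50.5,"yaw":0},
  {"x":4.3,"y":-24.5,"z":-60,"yaw":0},
  {"x":4.3,"y":-24.5,"z":-60,"yaw":0},
])

```text
time: 20.15
ee_pos: [0.4502, 0.0311, 0.1847]
tcp_rot: [-179.9, -40.3, 99.8]
wrist_force: [0.6, 0.4, 0.5]
opening: -0.0001
```

```bash
python3 lev.py 17; python3 - <<'E'
import cv2
a=cv2.imread('pics/side17.png')[130:290,250:400];cv2.imwrite('pics/s17c.png',cv2.resize(a,(560,600),interpolation=cv2.INTER_CUBIC))
E
```

```text
20.15 [-15.9   4.3  -6.1  99.8  35.6  57.8] [0.4502 0.0311 0.1847] [-179.94  -40.26   99.75] [0.6 0.4 0.5]
tcp rel -43.0 179.0
scene 55 x -63.6 -49.5 y 152.9 195.6 z 0.164 0.176
side 36 x -57.7 -30.1 y 156.4 198.7 z 0.158 0.191
```

View pics/s17c.png

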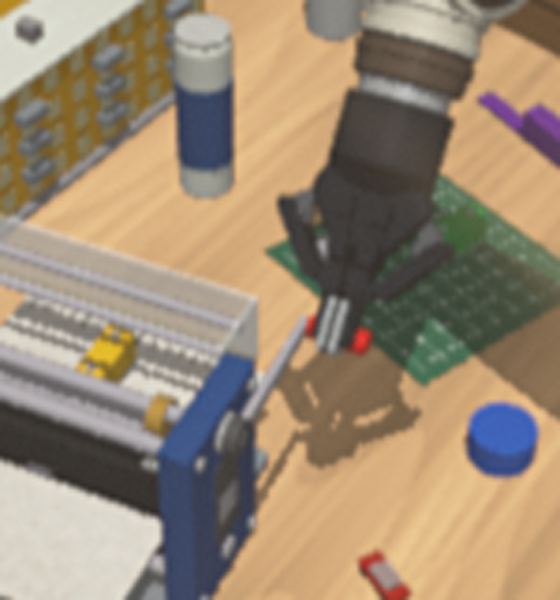

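>>> servo_tool([
  {"x":0.1,"y":-0.6,"z":-5,"yaw":0},
  {"x":0.1,"y":-0.6,"z":-9,"yaw":0},
  {"x":0.1,"y":-0.6,"z":-11,"yaw":0},
  {"x":0.1,"y":-0.6,"z":-11,"yaw":0},
])

```text
time: 20.75
ee_pos: [0.4507, 0.0314, 0.1759]
tcp_rot: [179.9, -40.4, 99.9]
wrist_force: [-0.5, 5.6, 11.2]
opening: -0.0002
```

```bash
python3 lev.py 18
```

```text
20.75 [-15.9   4.4  -7.   98.7  35.8  57.7] [0.4507 0.0314 0.1759] [179.85 -40.37  99.86] [-0.5  5.6 11.2]
tcp rel -42.8 178.5
scene 54 x -64.2 -49.4 y 154.1 196.4 z 0.157 0.167
side 33 x -57.3 -32.3 y 156.0 198.6 z 0.155 0.178
```

>>> servo_tool([
  {"x":-1,"y":4,"z":10,"yaw":0},
  {"x":-1,"y":6,"z":40,"yaw":0},
  {"x":0,"y":0,"z":100,"yaw":0},
  {"x":40,"y":-20,"z":120,"yaw":0},
  {"x":90,"y":-40,"z":120,"yaw":0},
  {"x":140,"y":-60,"z":120,"yaw":0},
  {"x":175,"y":-80,"z":110,"yaw":0},
  {"x":190,"y":-85,"z":100,"yaw":0},
  {"x":190,"y":-85,"z":100,"yaw":0},
])

```text
time: 21.98
ee_pos: [0.6412, -0.0539, 0.2739]
tcp_rot: [-179.9, -40.4, 99.7]
wrist_force: [-0.0, -0.0, -0.0]
opening: -0.0
```

```bash
python3 lev.py 19; python3 flat.py 19 .094
```

```text
21.975 [-18.3  36.8  45.3 120.3  34.9  55. ] [ 0.6412 -0.0539  0.2739] [-179.95  -40.42   99.73] [-0. -0. -0.]
tcp rel -160.2 5.9
side 98 x -57.4 -43.3 y 155.9 198.7 z 0.155 0.169
22.075 [-18.3  36.6  45.2 120.4  34.9  55. ] [ 0.6403 -0.0533  0.2763] [179.88 -40.36  99.86] [-0.5  0.1  0.8] -0.0002
grip top 84 slope x,y deg [6.31 1.13] z 93.43 x -58.2 -45.4 y -9.0 7.7
```

View pics/wrist19.png

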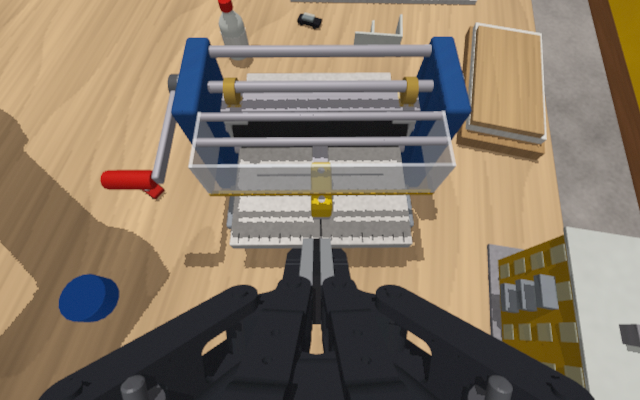

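View pics/side19.png

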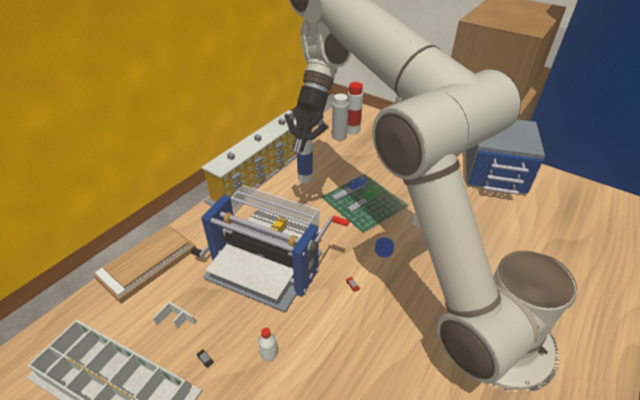

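View pics/scene19.png

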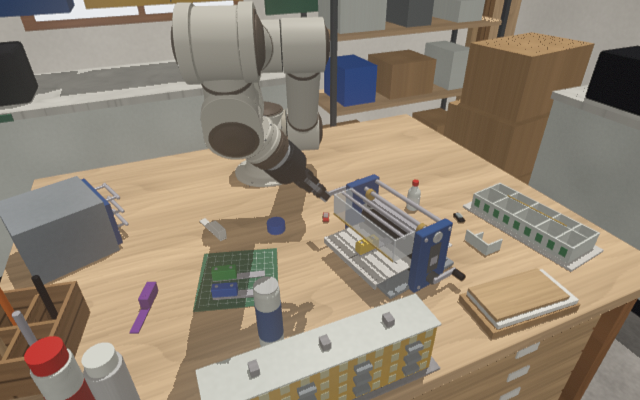

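```bash
python3 - <<'E'
from h import *
f=np.array([-.1754,.9845]);l=np.array([-.9845,-.1754])
for k in('13','19'):
    z=np.load(f'wrist{k}.npz');im=z['im'];C=(z['K'],z['R'],z['c']);W=pts(C,z['d'])
    g=cv2.cvtColor(im,cv2.COLOR_RGB2GRAY).astype(int);hsv=cv2.cvtColor(im,cv2.COLOR_RGB2HSV)
    v0=172 if k=='13' else 175
    us=(255,270,285,350,365,380) if k=='13' else (262,275,290,345,360,375)
    fs=[]
    for u in us:
        v=v0-5+np.argmin(g[v0-5:v0+6,u]);fs.append((onz(C,u,v,.06)[:2]*1000@f))
    print(k,'cross f',np.round(fs,1),np.median(fs).round(1))
    m=(hsv[...,0]>18)&(hsv[...,0]<36)&(hsv[...,1]>60);m[:140]=0;m[230:]=0;m[:,:300]=0;m[:,345:]=0
    cols=[u for u in range(300,345) if m[:,u].sum()>25];u0=int(np.mean(cols));print('cols',cols[0],cols[-1])
    for u in(u0-4,u0,u0+4):
        vs=np.where(m[:,u])[0];top=vs.min()
        # rear top edge: last row with z>.088 depth 
        r=[v for v in vs if abs(W[v,u,2]-.0935)<.004];
        print(u,top,max(r),'front x',(onz(C,u,top-.5,.0935)[:2]*1000@f-np.median(fs)).round(1),'rear',(onz(C,u,max(r)+.5,.0935)[:2]*1000@f-np.median(fs)).round(1))
    for v in(top+4,max(r)-3):
        c=np.where(m[v])[0];p=onz(C,(c.min()+c.max())/2,v,.0935)[:2]*1000;print('row',v,c.min(),c.max(),'y',(p@l+627.7).round(1),'x',(p@f+5.3).round(1))
    c=im[135:235,255:385];cv2.imwrite(f'pics/g{k}.png',cv2.resize(c,(780,600),interpolation=cv2.INTER_CUBIC)[:,:,::-1])
# bystanders: compare side before/after
a=np.load('side1.npz')['im'].astype(int);b=np.load('side19.npz')['im'].astype(int)
E
```

```text
13 cross f [-5.7 -4.6 -4.7 -5.3 -5.4 -5.5] -5.3
cols 306 329
313 162 213 front x -5.3 rear -60.1
317 162 213 front x -5.3 rear -60.1
321 162 213 front x -5.3 rear -60.1
row 166 306 327 y 0.3 x -10.4
row 210 305 330 y -0.4 x -56.7
19 cross f [-5.6 -5.7 -5.7 -4.6 -4.7 -4.8] -5.2
cols 311 331
317 162 209 front x -0.0 rear -59.8
321 162 209 front x -0.0 rear -59.8
325 162 209 front x -0.1 rear -59.8Traceback (most recent call last):
  File "<stdin>", line 20, in <module>
    return umr_minimum(a, axis, None, out, keepdims, initial, where)
ValueError: zero-size array to reduction operation minimum which has no identity
```

```bash
python3 - <<'E'
from h import *
f=np.array([-.1754,.9845]);l=np.array([-.9845,-.1754])
z=np.load('wrist19.npz');im=z['im'];C=(z['K'],z['R'],z['c']);W=pts(C,z['d'])
hsv=cv2.cvtColor(im,cv2.COLOR_RGB2HSV);m=(hsv[...,0]>18)&(hsv[...,0]<36)&(hsv[...,1]>60)
for v in(168,180,200,206):
    c=np.where(m[v,305:340])[0]+305
    if len(c): p=onz(C,(c.min()+c.max())/2,v,.0935)[:2]*1000;print(v,c.min(),c.max(),'y',(p@l+627.7).round(1),'x',(p@f+5.3).round(1))
c=im[135:235,255:385];cv2.imwrite('pics/g19.png',cv2.resize(c,(780,600),interpolation=cv2.INTER_CUBIC)[:,:,::-1])
a=np.load('side1.npz')['im'].astype(int);b=np.load('side19.npz')['im'].astype(int)
for n,(u,v,w) in dict(gauges=(355,195,35),cap=(384,247,14),car=(352,284,12),glue=(267,345,20),blkcar=(205,357,14),walls=(175,315,25)).items():
    print(n,np.abs(a-b)[v-w:v+w,u-w:u+w].max(2).__gt__(60).sum())
E
```

```text
168 311 329 y 0.6 x -8.5
180 311 330 y 0.2 x -23.9
200 311 331 y -0.0 x -48.5
206 311 332 y -0.5 x -55.6
gauges 1542
cap 569
car 0
glue 0
blkcar 0
walls 0
```

View pics/g19.png

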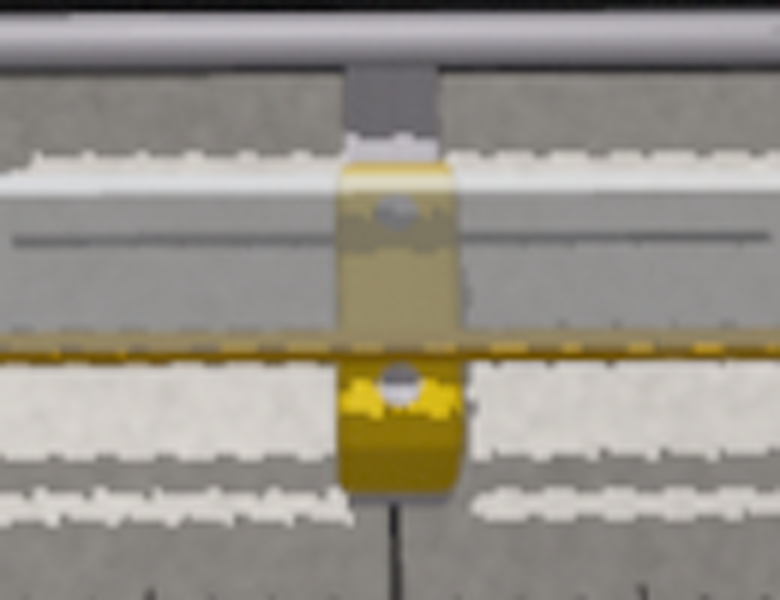

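```bash
python3 -c "
from workcell import job_done,get_obs
print(get_obs()['wrist_force'],get_obs()['qd']);print(job_done())"
```

```text
[ 0.14765619  0.19557044 -0.50072128] [-0.06999747 -0.94930815 -0.06188587  0.01327028 -0.00210396 -0.11695721]
the job is handed in; nothing more can be done
None
```

The yellow 5 mm gauge is in the rollers with its grip front on the cross line, the lever is fully down, and the job is handed in at about 22 s. No verdict was reported.

**How it was done**
- **Lean:** the moves have no pitch, so I got the 40° lean by asking for out-of-reach high poses. These held two joints at their limits until the hand tilted, and yaw then turned the lean to face the press.
- **Placing:** I picked up the gauge, set it on the plate in front of the guard, gripped it again, slid it in and let go. I then pushed the lever down with the closed fingers.

**Last checks**
- **Gauge:** after the lever was pulled, the grip front was about 0 mm from the cross line and within about 0.6 mm of the centre line, heading along the feed. It lay flat, with the grip top at about 93.3 mm against 94 expected. That puts the tip about 15 mm past the nip.
- **Lever:** the fingers met the stop with about 11 N. The handle centre was then about 160 mm up, so the lever is roughly level. The arm was clear, at 0 N.

**What went wrong or could not be checked**
- **Blade on the guard:** on the first approach the blade came down on the guard's top edge and tipped nose-up by about 3° in the grip. Setting it down flat and regripping fixed this.
- **Touching the mat:** while reaching for the gauge, the fingertips pressed the mat with about 10 N.
- **Lever start position:** the lever began at about 0.48 rad, not at its open stop.
- **Conflicting reading:** one measurement, taken before the lever was pulled, put the grip front at -5 mm. That pixel was probably hidden behind the guard's stay rod, and every other reading gave 0 to -1 mm.
- **Roller force:** the upper roller's force on the blade could not be measured.
- **Bystanders:** the cars, glue bottle and wall piece showed no change in the before and after images. The other gauges, cap and spray can looked unmoved, but shadows and the removed yellow gauge made the image comparison unusable for the gauges and cap, and I made none for the can.

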